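# Pack up the short foot of a stone bench slab

### The job

The stone slab has lost the rubber pad of its middle front foot and leans forward. Lay the pry bar over the wooden block with its toe under the slab's front edge, lever the slab up smoothly until the bar stays down by its own weight, and slip the orange packer flat and centred under the raised front foot. Then let the slab gently down so that it stands level on the packer, where it was, and lay the bar flat on the worktop clear of slab and block, disturbing nothing else.

Things in the scene. Friction and masses are not known exactly. Their poses are not given: they have to be found in the camera images.
- slab: Heavy loose stone slab (2 kg), 150 (x) x 180 (y) x 28 mm, dark grey granite, brass bull's-eye level near its rear right corner. Origin: under its centre, level with the soles of the two rear feet (28 mm across, 24 mm tall with rubber pads, at x 50, y +-70 mm); stone underside at z 24, top at 52 mm. x points away from the front edge, y to the left. At the start it leans forward 0.06 rad.
- slab_front_edge (a point): Middle of the slab's lower front edge (slab x -75, y 0, z 24 mm), the edge that faces the robot. At the start about 17 mm above the worktop, so the bar's toe fits under it.
- slab_front_foot (a point): Centre of the sole of the one front foot (slab x -50, y 0, z 6 mm), 28 mm across, 18 mm tall, its 6 mm pad lost. At the start it stands on the worktop; once on the packer it is 6 mm up and the slab level. With the bar's handle end down on the worktop it hangs about 16 mm up.
- block: Loose fulcrum block of dark hardwood, 44 (x) x 36 (y) x 26 mm, sloping flanks, half-round ridge (radius 6 mm) along y; origin under its centre. It stands where it is wanted: ridge about 31 mm before the slab's front edge and 53 mm left of the slab's middle, so that the foot can be reached beside it.
- block_ridge (a point): Middle of the top of the block's ridge, 26 mm above the block's underside.
- bar: Loose steel pry bar, 270 mm long (x) x 18 wide x 14 high, 0.58 kg, blue shaft, underside flat all along. The last 62 mm at +x are bare steel, tapered from above to a toe 5 mm thick over the last 30 mm. Origin: middle of the underside; handle end at x -135 mm; centre of mass about x -15 mm. Laid over the ridge, toe under the slab, handle end down, its weight holds the slab up.
- bar_toe (a point): Tip of the toe, at the bar's underside (bar x +135 mm). Resting on the ridge with its tip on the worktop about 10 mm under the slab's edge, the bar slopes about 32 degrees.
- packer: Loose orange plastic packer, 6 mm thick: a plate 44 mm (x) x 40 mm (y) with a pull tab 14 mm wide that runs 65 mm out from the plate's edge towards -x (tab from x -22 to -87 mm). Origin: centre of the plate's underside; z up.
- timer: Bystander: small grey laboratory timer, 58 x 62 x 21 mm, origin under its centre.
- jar_red: Bystander: glass jar with a red cap, 61 mm across, 78 mm tall, origin under its centre.
- slide_box: Bystander: small white and blue carton of microscope slides, 34 x 82 x 26 mm, origin under its centre.
Mind the look-alikes: they are no part of the job. There is more than one size of the block; the one meant has the size given above.

How it is judged:
By the outcome, as a careful person would: the job done as asked, in the order asked, and still so for the second after the job is handed in, with the robot touching nothing.
It also fails if it takes over 72 s, if anything falls off the work surface, if the arm or the gripper's body presses on something with over 40 N, if the wrist force passes 120 N, or if a joint passes its speed limit or range.

### The arm

A 6-joint arm with a two-finger parallel gripper is mounted at the origin on a cart in front of the work surface, level with it; the furniture and walls round the work are solid. World frame = base frame: x ahead of the robot, y to its left, z up, the work surface at z = 0. Lengths are in m, angles in degrees, forces in N, time in s.
With the tool pointing down it reaches from about 0.3 to 0.75 m from the base axis. Payload 8.5 kg.
Tool frame: the origin (TCP) lies at the very end of the fingers, on their centre line; the grasp point (between the pads) lies 19 mm behind it (env.hold_point_z is the distance from the TCP to the grasp point, in m); z points along the fingers, y is the line along which they close (so a half turn about z gives the same grasp; the last joint's range is limited). The gripper opens to 85 mm and grips with 20 to 120 N. Pads are 22 mm wide; open, the fingers measure 114 mm over their backs; the gripper's body (76 mm by 85 mm) begins 54 mm behind the grasp point. The pads swing forward as they close: fully open they stand 13 mm farther back than shut.
Start: joints at [-78.742, 21.807, 74.336, -0, 83.858, -12.336], TCP at [0.22, -0.504, 0.231] pointing down, gripper open.
Joint ranges: [-178.18, 178.18], [-50.72, 133.34], [12.68, 142.11], [-81.47, 261.47], [9.98, 163.14], [-165.26, 165.26]. Speed limits (degrees/s): [136.94, 136.94, 180, 180, 180, 180].

### API

Orientations are given as a 3x3 rotation matrix whose columns are the frame's x, y, z axes.
In Python, from rig import env, optics gives the robot as it stands.
- The arm moves only by the shell command python3 -m jog 'ROWS' [OPENING] [FORCE]. ROWS is JSON, a list of rows, each an object with "linear": the shift along the tool's x, y, z in units of 40 mm (1.0 is 40 mm), a list of three; "roll": the turn about the tool's z in units of 5 degrees (1.0 is 5 degrees). A call has 1 to 12 rows; each row shifts and turns the commanded pose from where the row before left it, along the tool's axes as they then stand; what a row does not reach is not made up. A row lasts 1/12 s, in which the tool goes at most 41.7 mm and 7.16 degrees, less where a joint would pass 70% of its speed; a pose out of reach is approached as far as the arm can. A call is refused whole if a number of a shift passes 1 or a number of a turn 1, either way. A call with a gripper value outside its range is refused whole. OPENING is the opening, from -1 (shut) to 1 (fully open), set as the call begins (- or left out, the last holds). The fingers move at their own pace and stop on an object; FORCE is the grip in N (left out, the last holds). Time passes only in rows, so rows that do not move let the fingers close. It gives the time, the measured TCP pose, the force, the opening and the grip force at its end, in the units of the state.
- env.observe(): the state, without advancing time (a new reading comes with each control period).
- optics.get_image(name): name is "scene" or "top" or "wrist"; returns the picture (400x640x3 uint8, red, green, blue); there is no depth.
- optics.calibration(name): a dict with "fov_y" (degrees; the focal length in pixels is half the picture's height over the tangent of half this angle, whatever the lens; pixels are square), "cx", "cy" (the principal point, pixels), "T" (4x4, takes a point from camera to world coordinates). Camera axes: x right, y down, z forward; pixel columns grow to the right and rows downward; lengths in m; the calibration is good to about 2 mm. A picture is of the moment at which its call begins: read the wrist's pose just before it. calibration takes no time and is no camera call; for the wrist camera it gives the pose at the moment of the call.
- env.close_job(): hands the job in; it is judged then, once.
The state is a dict: "time_s": time; "q": joint angles; "qvel": joint speeds; "joint_efforts": joint torques, N m; "position": TCP position; "tool_rot": TCP orientation; "ft_force": force on the tool from outside, world axes, zero at the start; "wrist_torque": the same for the moment, N m; "grip_width": finger opening in m; "gripper_force": force on a finger pad.
Only numpy, scipy, OpenCV 4.12 (cv2) and the standard library are available. Lean on these libraries where they do the work, as an engineer would, in place of code of your own. Each camera call takes 0.05 s, during which the arm holds its last target. There are 200 camera calls.

## Working session

There is one attempt and no reset: what is moved stays moved. The work goes in short steps, Python scripts to look and compute and a shell command to move; the robot and the scene stay as the last step left them, time stands still between calls to the robot, and variables do not carry over. Pictures are saved under pics/ and viewed, at most 10 in all, crops included, and the job is handed in when it is done.

```bash
ls; mkdir -p pics; python3 - <<'E'
from rig import env, optics
import cv2,numpy as np
s=env.observe();print(s['time_s'],s['position'],np.round(s['tool_rot'],3).tolist(),env.hold_point_z)
ims=[]
for n in ['scene','top']:
    c=optics.calibration(n);print(n,c['fov_y'],c['cx'],c['cy'],np.round(c['T'],4).tolist(),[k for k in c])
    im=optics.get_image(n)[:,:,::-1];cv2.imwrite(f'pics/{n}0.png',im)
    np.save(f'{n}0.npy',im)
E
```

```text
pics
0.0 [ 0.22008933 -0.50374293  0.23070927] [[0.916, 0.4, -0.0], [0.4, -0.916, 0.001], [0.0, -0.001, -1.0]] 0.0187
scene 52.618488408957646 324.0773778138685 199.65300976510065 [[-0.859, -0.3473, 0.3761, 0.1695], [-0.5118, 0.602, -0.6129, 0.3867], [-0.0135, -0.719, -0.6949, 0.7131], [0.0, 0.0, 0.0, 1.0]] ['fov_y', 'cx', 'cy', 'T']
top 52.67156882694592 317.3342995856225 202.1225312099431 [[-0.0075, -0.9892, 0.1467, 0.3467], [-1.0, 0.008, 0.0033, -0.2264], [-0.0044, -0.1466, -0.9892, 1.3048], [0.0, 0.0, 0.0, 1.0]] ['fov_y', 'cx', 'cy', 'T']
```

View pics/scene0.png

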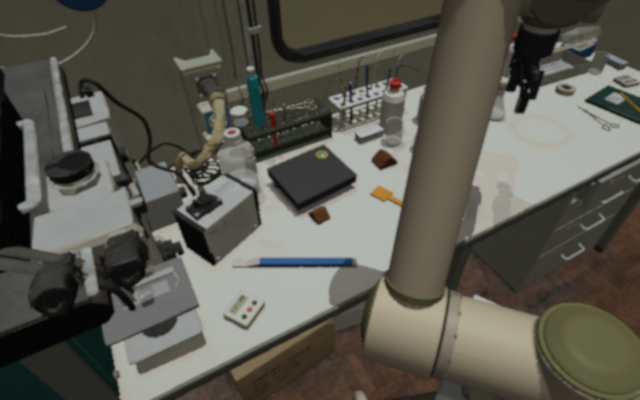

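View pics/top0.png

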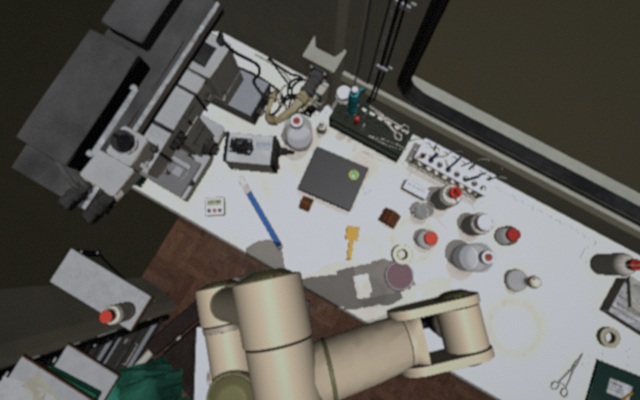

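The top view shows the slab at about (333,177) with its front edge facing the robot. Two dark-red blocks look alike, at (305,203) and (390,217). The bar runs from (241,180) to (279,243), the packer is at (351,240) and the timer is at (215,206). Next I'll measure them.

```bash
cat > h.py <<'E'
from rig import env, optics
import cv2,numpy as np
def F(c,h=400): return h/2/np.tan(np.radians(c['fov_y']/2))
def ray(c,uv):
    uv=np.atleast_2d(uv).astype(float);f=F(c)
    d=np.c_[(uv[:,0]-c['cx'])/f,(uv[:,1]-c['cy'])/f,np.ones(len(uv))]@c['T'][:3,:3].T
    return c['T'][:3,3],d
def plane(c,uv,z):
    o,d=ray(c,uv);return (o+d*((z-o[2])/d[:,2])[:,None])
def proj(c,p):
    p=(np.atleast_2d(p)-c['T'][:3,3])@c['T'][:3,:3];f=F(c)
    return np.c_[c['cx']+f*p[:,0]/p[:,2],c['cy']+f*p[:,1]/p[:,2]]
def tri(obs):
    A=np.zeros((3,3));b=np.zeros(3);rs=[]
    for c,uv in obs:
        o,d=ray(c,uv);d=d[0]/np.linalg.norm(d[0]);P=np.eye(3)-np.outer(d,d);A+=P;b+=P@o;rs.append((o,P))
    x=np.linalg.solve(A,b);return x,[1e3*np.linalg.norm(P@(x-o)) for o,P in rs]
def masks(im): # BGR
    h=cv2.cvtColor(im,cv2.COLOR_BGR2HSV)
    return dict(blue=cv2.inRange(h,(100,110,40),(125,255,255)),orange=cv2.inRange(h,(10,130,120),(25,255,255)),
     brown=cv2.inRange(h,(0,60,20),(14,255,120)))
def blobs(m,amin):
    n,l,st,ce=cv2.connectedComponentsWithStats(m)
    return [(st[i],ce[i],(l==i).astype('uint8')) for i in range(1,n) if st[i][4]>=amin]
def shot(n):
    c=optics.calibration(n);im=np.ascontiguousarray(optics.get_image(n)[:,:,::-1]);return c,im
def move(p,yaw=None):
    """print tool-frame shift in units to reach world p; yaw = world angle of tool x axis (deg)"""
    s=env.observe();R=s['tool_rot'];y0=np.degrees(np.arctan2(R[1,0],R[0,0]))
    d=R.T@(np.array(p)-s['position'])/.04
    r=0 if yaw is None else ((-(yaw-y0)+90)%180-90)/5
    print('units',d.round(3),'roll units',round(r,2),'yaw now',y0.round(2))
E
python3 - <<'E'
from h import *
c=optics.calibration('top');im=np.load('top0.npy')
for k,m in masks(im).items():
    for st,ce,l in blobs(m,25):
        if 190<ce[0]<420 and 150<ce[1]<280:
            cs,_=cv2.findContours(l,cv2.RETR_EXTERNAL,cv2.CHAIN_APPROX_NONE)
            r=cv2.minAreaRect(max(cs,key=len));print(k,st,ce.round(1),plane(c,ce,.01)[0].round(3),[np.round(x,1) for x in r])
for n,uv,z in [('slab',(333,177),.05),('slabFL',(298,190),.03),('slabFR',(358,208),.03),('barH',(279,244),.01),('barT',(241,180),.005),('timer',(215,206),.02)]: print(n,plane(c,uv,z)[0].round(3))
w,im=shot('wrist');cv2.imwrite('pics/w0.png',im);print(w['fov_y'],w['T'].round(3).tolist())
s=env.observe();R=s['tool_rot'];print(((w['T'][:3,3]-s['position'])@R).round(4),(R.T@w['T'][:3,:3]).round(3).tolist())
E
```

```text
blue [248 193  32  53 228] [263.8 219.2] [ 0.484 -0.049  0.01 ] [array([263.6, 219. ]), array([59.5,  4. ]), np.float64(60.0)]
orange [346 227  12  32 168] [351.  237.4] [ 0.424 -0.329  0.01 ] [array([350.2, 242.7]), array([10.2, 31. ]), np.float64(8.1)]
brown [300 197  12  13 110] [305.4 203.2] [ 0.535 -0.184  0.01 ] [array([305.4, 203.2]), array([ 9.8, 11.1]), np.float64(21.8)]
brown [380 209  19  18 214] [389.3 217.3] [ 0.487 -0.453  0.01 ] [array([389.3, 217.1]), array([16.3, 13.5]), np.float64(31.0)]
brown [ 142  217  129  130 5706] [192.6 266.3] [0.336 0.175 0.01 ] [array([183.7, 268.9]), array([ 93.5, 145.1]), np.float64(57.2)]
slab [ 0.613 -0.272  0.05 ]
slabFL [ 0.575 -0.16   0.03 ]
slabFR [ 0.516 -0.351  0.03 ]
barH [ 0.405 -0.099  0.01 ]
barT [0.615 0.028 0.005]
timer [0.527 0.107 0.02 ]
70.09640687857649 [[0.4, -0.885, -0.24, 0.28], [-0.917, -0.386, -0.105, -0.478], [-0.0, 0.262, -0.965, 0.373], [0.0, 0.0, 0.0, 1.0]]
[ 0.0656  0.0004 -0.1422] [[-0.001, -0.965, -0.262], [1.0, -0.001, 0.001], [-0.001, -0.262, 0.965]]
```

```bash
python3 -c "
from h import *
move([.5,-.22,.28],-17)"
```

```text
units [ 9.253 -3.703 -1.222] roll units 8.12 yaw now 23.59
```

```bash
python3 -m jog '[{"linear":[0.6,-0.25,-0.3],"roll":0},{"linear":[0.92,-0.37,-0.1],"roll":0},{"linear":[0.92,-0.37,-0.1],"roll":0},{"linear":[0.92,-0.37,-0.1],"roll":0},{"linear":[0.92,-0.37,-0.1],"roll":0},{"linear":[0.92,-0.37,-0.1],"roll":0},{"linear":[0.92,-0.37,-0.1],"roll":0},{"linear":[0.92,-0.37,-0.1],"roll":0},{"linear":[0.92,-0.37,-0.1],"roll":0},{"linear":[0.92,-0.37,-0.1],"roll":0},{"linear":[0.3,-0.12,0],"roll":1},{"linear":[0,0,0],"roll":1}]'
python3 -m jog '[{"linear":[0,0,0],"roll":1},{"linear":[0,0,0],"roll":1},{"linear":[0,0,0],"roll":1},{"linear":[0,0,0],"roll":1},{"linear":[0,0,0],"roll":1},{"linear":[0,0,0],"roll":1},{"linear":[0,0,0],"roll":0.1},{"linear":[0,0,0],"roll":0},{"linear":[0,0,0],"roll":0}]'
python3 - <<'E'
from h import *
c,im=shot('wrist');cv2.imwrite('pics/w1.png',im);np.save('w1.npy',im);np.save('w1T.npy',c['T'])
E
```

```text
time_s: 1.15
position: [0.4992, -0.2187, 0.2791]
tool_rot: [[0.972, 0.235, 0.0], [0.235, -0.972, 0.001], [0.0, -0.001, -1.0]]
ft_force: [0.2, 0.1, -0.3]
grip_width: 0.085
gripper_force: 0.0
time_s: 1.9
position: [0.4973, -0.2214, 0.2792]
tool_rot: [[0.957, -0.289, -0.0], [-0.289, -0.957, 0.0], [-0.0, -0.0, -1.0]]
ft_force: [0.8, -0.1, -0.2]
grip_width: 0.0854
gripper_force: 0.0
```

View pics/w1.png

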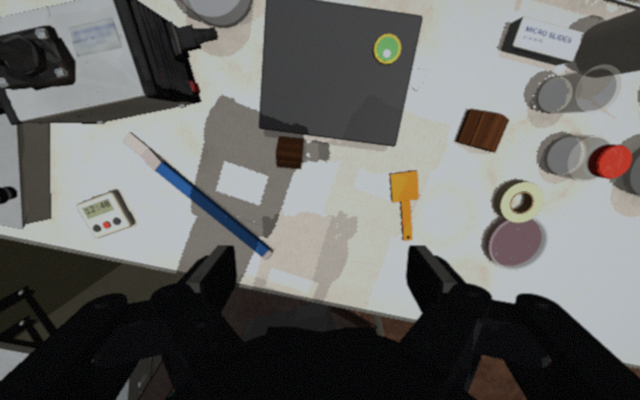

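Block candidates in this view are (290,152) at about 27x32 px and (482,130) at about 45x40 px. At roughly 0.7 px/mm, the near one fits 36x44 mm, and it sits in front of the slab's left half as described. I'll confirm with one crop and take a second view for heights.

```bash
python3 -c "
from h import *
im=np.load('w1.npy')[90:200,250:530];cv2.imwrite('pics/crop1.png',cv2.resize(im,(784,308),interpolation=cv2.INTER_CUBIC))
move([.41,-.12,.26])"
```

```text
units [-2.823 -1.795  0.482] roll units 0 yaw now -16.79
```

View pics/crop1.png

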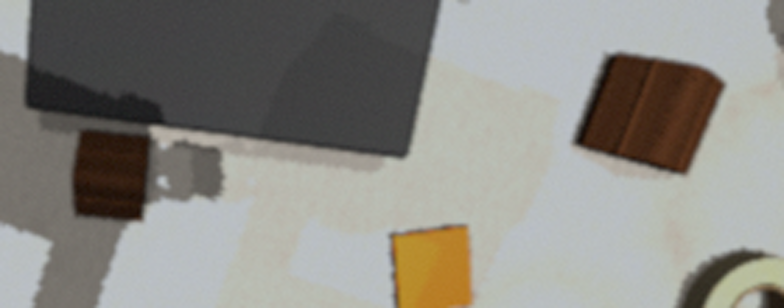

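The near block, at crop (110,175), measures about 25x31 px, or 36x44 mm. The other, at crop (650,113), is about 1.5 times larger, so the near one is meant.

```bash
python3 -m jog '[{"linear":[-0.8,-0.5,0.15],"roll":0},{"linear":[-0.8,-0.5,0.15],"roll":0},{"linear":[-0.8,-0.5,0.15],"roll":0},{"linear":[-0.4,-0.3,0],"roll":0},{"linear":[0,0,0],"roll":0},{"linear":[0,0,0],"roll":0}]'
cat > meas.py <<'E'
from h import *
def quad(l):
    cs,_=cv2.findContours(l,cv2.RETR_EXTERNAL,cv2.CHAIN_APPROX_NONE);c=max(cs,key=cv2.contourArea)
    return c
def feats(im):
    M=masks(im);out={}
    b=max(blobs(M['blue'],200),key=lambda b:b[0][4]);out['blue']=cv2.minAreaRect(quad(b[2]))
    o=max(blobs(M['orange'],200),key=lambda b:b[0][4])
    out['orange']=quad(o[2])
    out['brown']=[(b[1],cv2.minAreaRect(quad(b[2]))) for b in blobs(M['brown'],300)]
    return out
E
python3 - <<'E'
from meas import *
c2,im2=shot('wrist');np.save('w2.npy',im2);np.save('w2T.npy',c2['T']);cv2.imwrite('pics/w2.png',im2)
c1=dict(c2);c1['T']=np.load('w1T.npy');im1=np.load('w1.npy')
for c,im in((c1,im1),(c2,im2)):
    f=feats(im);print('blue',cv2.boxPoints(f['blue']).round(1).tolist(),f['blue'])
    q=cv2.approxPolyDP(f['orange'],3,True)[:,0];print('orange',q.tolist(),plane(c,q,.006)[:,:2].round(4).tolist())
    for b in f['brown']:print('brown',b[0].round(1),np.round(b[1][0],1),np.round(b[1][1],1),round(b[1][2],1))
E
```

```text
time_s: 2.45
position: [0.4111, -0.1196, 0.2619]
tool_rot: [[0.957, -0.289, 0.001], [-0.289, -0.957, -0.001], [0.001, 0.0, -1.0]]
ft_force: [0.3, -0.1, -0.2]
grip_width: 0.0853
gripper_force: 0.0
blue [[155.39999389648438, 169.89999389648438], [163.0, 160.6999969482422], [268.70001220703125, 247.10000610351562], [261.20001220703125, 256.29998779296875]] ((212.087646484375, 208.50491333007812), (136.57582092285156, 11.901976585388184), 39.23736572265625)
orange [[416, 171], [390, 174], [392, 200], [401, 202], [404, 239], [411, 238], [409, 200], [417, 198]] [[0.4568, -0.3559], [0.4635, -0.3184], [0.424, -0.3122], [0.417, -0.3245], [0.3569, -0.3159], [0.3554, -0.3267], [0.4166, -0.3367], [0.4161, -0.3489]]
brown [482.3 129.4] [482.4 128.9] [43.8 37.5] 15.3
brown [288.9 151.9] [288.8 152.1] [25.8 30. ] 4.8
brown [254.4 306.5] [257.3 301.7] [36.3 72.5] 70.2
brown [353.7 317.9] [352.  320.1] [45.8 19.1] 10.0
brown [395.3 328.5] [395.3 330.4] [32.9 22.3] 10.3
brown [494.2 380.9] [497.  376.5] [45. 58.] 90.0
brown [157.1 387. ] [160.4 386.6] [25.7 44.6] 31.5
blue [[190.5, 85.0], [198.8999938
[... 229 characters left out ...]
, 89], [454, 93], [454, 124], [464, 126], [464, 170], [473, 169], [473, 124], [483, 120]] [[0.4557, -0.3558], [0.4619, -0.3186], [0.4229, -0.3118], [0.4164, -0.3243], [0.3569, -0.3145], [0.3547, -0.3268], [0.4155, -0.3363], [0.4168, -0.35]]
brown [562.9  33.7] [562.6  33. ] [47.5 59.8] 21.8
brown [342.4  65.2] [342.6  65.3] [28.8 36.6] 6.3
brown [205.  226.1] [202.4 232.6] [101.4  42.8] 11.9
brown [287.2 260.7] [288.1 255.7] [60.7 99.1] 69.1
brown [388.1 293.3] [384.1 297.5] [93.8 34.3] 69.1
brown [406.3 278.3] [411.  282.4] [68.9 13.7] 67.7
brown [574.4 312.4] [556.6 298.5] [220.4  62.6] 28.1
brown [243.5 310. ] [243.4 308.1] [38.6 59.5] 22.8
brown [494.3 381. ] [496.5 376.5] [45. 59.] 90.0
```

View pics/w2.png

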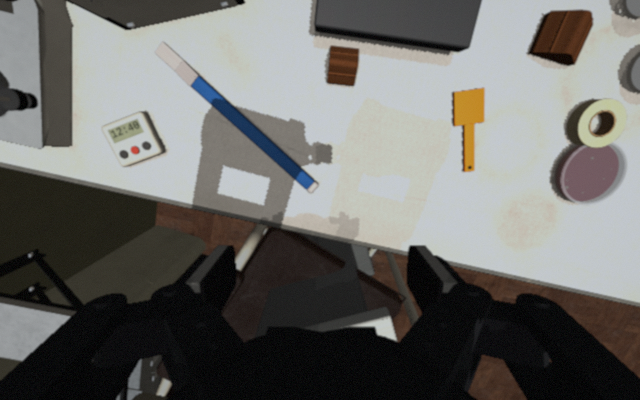

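The second view shows the bar from toe (160,45) to handle (316,189), the packer plate near (468,105), the block at (342,65) and the slab front edge around row 45. Next I'll triangulate them.

```bash
python3 - <<'E'
from meas import *
c2=optics.calibration('wrist');c1=dict(c2);c1['T']=np.load('w1T.npy');c2['T']=np.load('w2T.npy');im1=np.load('w1.npy');im2=np.load('w2.npy')
for n,a,b in [('blueT',(159.2,165.3),(194.7,80.4)),('blueH',(265,251.7),(310.1,184.2)),('bluemid',(212.1,208.5),(252.4,132.3)),('block',(288.9,152),(342.4,65.2)),('toe',(128,137),(160,45)),('pk',(403,186),(468.5,106.5))]:
    x,r=tri([(c1,a),(c2,b)]);print(n,x.round(4),np.round(r,1))
# slab edges by column profiles
def prof(im,us,r0,r1):
    g=cv2.cvtColor(im,cv2.COLOR_BGR2GRAY)
    for u in us: print(u,g[r0:r1,u-1:u+2].mean(1).round().astype(int).tolist())
prof(im1,[300,330,360,385],118,160);print()
prof(im2,[380,400,430,460],18,62)
g=cv2.cvtColor(im1,cv2.COLOR_BGR2GRAY)
for v in (30,60,90,120):print(v,g[v,252:276].tolist(),g[v,392:426].tolist())
E
```

```text
blueT [ 5.735e-01 -4.000e-04  8.900e-03] [0.3 0.3]
blueH [ 0.401  -0.1017  0.0101] [0.1 0.1]
bluemid [ 0.4909 -0.049   0.0098] [0.4 0.4]
block [ 0.5365 -0.1868  0.0082] [0.6 0.6]
toe [0.6227 0.0232 0.0115] [0.7 0.7]
pk [ 0.4402 -0.3328  0.0077] [0.7 0.7]
300 [66, 67, 67, 67, 67, 66, 60, 45, 33, 33, 34, 32, 33, 31, 29, 33, 60, 79, 82, 72, 47, 29, 27, 27, 27, 30, 29, 32, 31, 31, 32, 29, 29, 30, 29, 32, 34, 35, 35, 34, 32, 30]
330 [69, 69, 68, 69, 70, 69, 68, 70, 68, 68, 68, 69, 69, 68, 69, 69, 69, 68, 60, 76, 134, 165, 166, 160, 156, 156, 162, 168, 171, 174, 178, 174, 171, 168, 155, 150, 163, 169, 167, 160, 171, 176]
360 [65, 65, 63, 65, 65, 64, 65, 65, 65, 64, 65, 64, 65, 65, 65, 65, 64, 65, 65, 65, 65, 64, 56, 70, 121, 149, 156, 155, 155, 155, 165, 179, 185, 185, 186, 186, 185, 184, 185, 184, 184, 184]
385 [66, 66, 66, 66, 66, 66, 68, 67, 68, 67, 68, 66, 66, 67, 68, 67, 67, 67, 68, 67, 67, 66, 67, 67, 67, 61, 61, 102, 147, 160, 160, 165, 172, 182, 186, 186, 185, 185, 185, 184, 185, 188]

380 [75, 76, 75, 76, 77, 77, 75, 77, 76, 77, 76, 76, 77, 76, 74, 65, 50, 33, 17, 8, 7, 6, 28, 52,
[... 1027 characters left out ...]
 67, 65, 67] [165, 156, 140, 112, 87, 73, 69, 70, 70, 71, 69, 72, 70, 72, 72, 71, 69, 71, 70, 69, 71, 107, 155, 182, 186, 187, 187, 187, 187, 186, 187, 186, 188, 188]
90 [188, 187, 186, 188, 187, 188, 187, 182, 148, 87, 61, 64, 66, 64, 63, 65, 63, 64, 65, 65, 65, 64, 67, 67] [72, 71, 71, 71, 71, 71, 72, 73, 72, 72, 71, 70, 74, 67, 81, 134, 177, 187, 190, 188, 186, 173, 162, 161, 164, 169, 184, 188, 189, 187, 188, 188, 187, 187]
120 [113, 113, 114, 113, 116, 114, 93, 59, 36, 32, 36, 32, 35, 35, 36, 34, 36, 34, 33, 36, 33, 37, 30, 37] [68, 67, 68, 69, 69, 68, 67, 65, 85, 143, 179, 186, 184, 184, 183, 184, 186, 185, 184, 186, 184, 186, 185, 184, 185, 186, 185, 184, 185, 183, 182, 181, 180, 182]
```

```bash
python3 - <<'E'
from h import *
c2=optics.calibration('wrist');c1=dict(c2);c1['T']=np.load('w1T.npy');c2['T']=np.load('w2T.npy')
def fit(c,uv,z):
    p=plane(c,uv,z)[:,:2];m=p.mean(0);v=np.linalg.svd(p-m)[2][0];return m,v
l1=[(330,137.6),(360,141.5),(385,145)];t1=[(330,136.4),(360,140.4),(385,143.6)]
l2=[(380,39.9),(400,43),(430,47),(460,50)];t2=[(380,33.9),(400,37),(430,41.4),(460,46)]
for n,a,b,zs in(('low',l1,l2,(.012,.017,.022)),('top',t1,t2,(.04,.045,.05))):
  for z in zs:
    m1,v1=fit(c1,a,z);m2,v2=fit(c2,b,z);nn=np.array([-v1[1],v1[0]]);nn*=np.sign(nn[0])
    print(n,z,'yaw',np.degrees(np.arctan2(nn[1],nn[0])).round(2),'gap mm',((m2-m1)@nn*1e3).round(2),np.degrees(np.arctan2(-v2[0],v2[1]*1)).round(1))
# side edges on tilted top: z by distance approx
rows=[30,60,90,120];zz=[.052,.0497,.0475,.0453]
L=np.array([plane(c1,(u,v),z)[0] for u,v,z in zip([264,262.3,260.4,258.3],rows,zz)])
R=np.array([plane(c1,(u,v),z)[0] for u,v,z in zip([419.8,413.3,406.8,400.8],rows,zz)])
for P in(L,R):
    q=P[:,:2]-P[:,:2].mean(0);v=np.linalg.svd(q)[2][0];v*=np.sign(v[0]);print('side yaw',np.degrees(np.arctan2(v[1],v[0])).round(2),P[:,:2].mean(0).round(4))
y=np.radians(-16.8)
for yd in(-16,-17,-18):
    y=np.radians(yd);ex=np.array([np.cos(y),np.sin(y)]);ey=np.array([-ex[1],ex[0]])
    mid=(L[:,:2].mean(0)@ey+R[:,:2].mean(0)@ey)/2;w=(L[:,:2].mean(0)-R[:,:2].mean(0))@ey
    xf=fit(c1,l1,.017)[0]@ex; xt=fit(c1,t1,.045)[0]@ex;xl2=fit(c2,l2,.017)[0]@ex;fe=xf*ex+mid*ey
    bl=np.array([.5365,-.1868])
    print(yd,'width',w.round(4),'xlow',xf.round(4),xl2.round(4),'xtop',xt.round(4),'frontmid',fe.round(4),'block rel',((bl-fe)@ex).round(4),((bl-fe)@ey).round(4),'foot',(fe+.025*ex).round(4))
b=np.array([[.5735,-.0004],[.401,-.1017]]);d=b[0]-b[1];print('bar yaw',np.degrees(np.arctan2(d[1],d[0])),'len',np.linalg.norm(d))
print('handle end view2',plane(c2,(315,190),.007),'toe',plane(c2,(159,44),.003), plane(c1,(128,136),.003),plane(c1,(268.5,255.5),.007))
E
```

```text
low 0.012 yaw -24.27 gap mm 5.81 156.8
low 0.017 yaw -24.27 gap mm 4.21 156.8
low 0.022 yaw -24.27 gap mm 2.6 156.8
top 0.04 yaw -24.08 gap mm 0.78 155.6
top 0.045 yaw -24.08 gap mm -0.88 155.6
top 0.05 yaw -24.08 gap mm -2.54 155.6
side yaw -24.65 [ 0.6351 -0.1885]
side yaw -24.15 [ 0.5831 -0.3608]
-16 width 0.18 xlow 0.5816 0.5867 xtop 0.5848 frontmid [ 0.5326 -0.2527] block rel -0.0144 0.0644 foot [ 0.5566 -0.2596]
-17 width 0.18 xlow 0.5838 0.5888 xtop 0.5869 frontmid [ 0.5336 -0.2516] block rel -0.0161 0.0628 foot [ 0.5575 -0.2589]
-18 width 0.18 xlow 0.5858 0.5907 xtop 0.5888 frontmid [ 0.5346 -0.2504] block rel -0.0178 0.0611 foot [ 0.5583 -0.2582]
bar yaw 30.42343169409785 len 0.20004484497232114
handle end view2 [[ 0.39029353 -0.10564083  0.007     ]] toe [[0.62787698 0.02807394 0.003     ]] [[0.62471422 0.02738518 0.003     ]] [[ 0.3920793  -0.10370675  0.007     ]]
```

```bash
python3 - <<'E'
from h import *
c2=optics.calibration('wrist');c1=dict(c2);c1['T']=np.load('w1T.npy');c2['T']=np.load('w2T.npy')
y=np.radians(-24.2);ex=np.array([np.cos(y),np.sin(y)]);ey=np.array([-ex[1],ex[0]])
mid=(np.array([.6351,-.1885])@ey+np.array([.5831,-.3608])@ey)/2
t1=[(330,136.9),(360,140.9),(385,144.1)];t2=[(380,33.9),(400,37),(430,41.4),(460,46)]
xt=np.mean([plane(c,t,.045)[:,:2].mean(0)@ex for c,t in((c1,t1),(c2,t2))])
fe=(xt+.0017)*ex+mid*ey
for z,cc,uv in((.02,c1,(288.9,152)),(.02,c2,(342.4,65.2))):
    b=plane(cc,uv,z)[0][:2];print('block@.02',b.round(4))
bl=np.array([.5365,-.1868]);print('width',(np.array([.052,.1723])@ey).round(4),'edge',fe.round(4),'foot',(fe+.025*ex).round(4),'block rel',((bl-fe)@ex).round(4),((bl-fe)@ey).round(4))
r=fe-.031*ex+.053*ey;print('nominal ridge',r.round(4))
bx=np.array([np.cos(np.radians(30)),np.sin(np.radians(30))])
print('grasp bar x=-85',(np.array([.5086,-.0385])-.085*bx).round(4))
print(env.observe()['q'].round(1))
move([*(np.array([.5086,-.0385])-.085*bx),.08],30)
E
```

```text
block@.02 [ 0.5377 -0.188 ]
block@.02 [ 0.5342 -0.1857]
width 0.1785 edge [ 0.5448 -0.2458] foot [ 0.5676 -0.256 ] block rel -0.0318 0.0504
nominal ridge [ 0.5383 -0.1847]
grasp bar x=-85 [ 0.435 -0.081]
[-32.2   8.1  88.5  -0.   83.3  74.7]
units [ 0.27  -1.11   4.543] roll units -9.37 yaw now -16.84
```

Slab yaw is about -24.2°. The foot is at (0.568,-0.256) and the block sits at slab-relative (-32, +50) mm, which matches the description. The bar's yaw is about 30°. Going to the bar handle.

```bash
python3 -m jog '[{"linear":[0.12,-0.91,0.0],"roll":-0.37},{"linear":[0,0,0.6],"roll":-1},{"linear":[0,0,0.6],"roll":-1},{"linear":[0,0,0.6],"roll":-1},{"linear":[0,0,0.6],"roll":-1},{"linear":[0,0,0.6],"roll":-1},{"linear":[0,0,0.6],"roll":-1},{"linear":[0,0,0.6],"roll":-1},{"linear":[0,0,0.4],"roll":-1},{"linear":[0,0,0.3],"roll":-1},{"linear":[0,0,0.0],"roll":0},{"linear":[0,0,0.0],"roll":0}]' 0.0
python3 - <<'E'
from h import *
move([.4263,-.086,.004],30)
c,im=shot('wrist');cv2.imwrite('pics/w3.png',im)
b=max(blobs(masks(im)['blue'],200),key=lambda b:b[0][4]);m=b[2];ys,xs=np.nonzero(m);p=plane(c,np.c_[xs,ys],.012)[:,:2]
q=p-p.mean(0);v=np.linalg.svd(q,full_matrices=False)[2][0];v*=np.sign(v[0]);print('yaw',np.degrees(np.arctan2(v[1],v[0])),p.mean(0),(q@v).min(),(q@v).max())
s=env.observe();n=np.array([-v[1],v[0]]);print('lateral err mm',(p.mean(0)-s['position'][:2])@n*1e3)
E
```

```text
time_s: 3.5
position: [0.4269, -0.0872, 0.065]
tool_rot: [[0.868, 0.497, -0.001], [0.497, -0.868, 0.0], [-0.001, -0.001, -1.0]]
ft_force: [0.5, -0.0, 0.5]
grip_width: 0.0428
gripper_force: 0.0
units [ 0.002 -0.032  1.524] roll units -0.04 yaw now 29.79
yaw 30.25757549743232 [ 0.48084948 -0.05373458] -0.09398309493130878 0.07341601525840048
lateral err mm 1.8475076692702876
```

```bash
python3 -m jog '[{"linear":[0,-0.04,0.6],"roll":0},{"linear":[0,0,0.5],"roll":0},{"linear":[0,0,0.3],"roll":0},{"linear":[0,0,0.1],"roll":0},{"linear":[0,0,0],"roll":0},{"linear":[0,0,0],"roll":0}]'
python3 -m jog '[{"linear":[0,0,0],"roll":0},{"linear":[0,0,0],"roll":0},{"linear":[0,0,0],"roll":0},{"linear":[0,0,0],"roll":0},{"linear":[0,0,0],"roll":0},{"linear":[0,0,0],"roll":0}]' -1 20
python3 -m jog '[{"linear":[0,0,-0.15],"roll":0},{"linear":[0,0,-0.2],"roll":0},{"linear":[0,0,-0.25],"roll":0},{"linear":[0,0,0],"roll":0},{"linear":[0,0,0],"roll":0}]'
```

```text
time_s: 4.05
position: [0.4262, -0.0855, 0.0061]
tool_rot: [[0.867, 0.498, 0.001], [0.498, -0.867, -0.001], [0.001, 0.001, -1.0]]
ft_force: [-0.2, 0.7, 0.3]
grip_width: 0.0428
gripper_force: 0.0
time_s: 4.55
position: [0.426, -0.0853, 0.0062]
tool_rot: [[0.866, 0.499, 0.002], [0.499, -0.866, -0.001], [0.001, 0.002, -1.0]]
ft_force: [-1.1, 0.7, 5.7]
grip_width: 0.0174
gripper_force: 21.8
time_s: 4.97
position: [0.4256, -0.0851, 0.0298]
tool_rot: [[0.866, 0.499, 0.001], [0.499, -0.866, -0.0], [0.0, 0.001, -1.0]]
ft_force: [0.5, 0.7, -4.6]
grip_width: 0.0171
gripper_force: 20.4
```

```bash
cat > tilt.py <<'E'
from h import *
from scipy.optimize import minimize_scalar
def tilt(gx,pitch0=None):
    """bar pitch from blue/steel boundary (bar x=+73) seen by wrist & scene; gx=bar x of grip"""
    s=env.observe();R=s['tool_rot'];G=s['position']+np.array([0,0,.003]);ax=R[:,0]
    print('pos',s['position'].round(4),'F',np.round(s['ft_force'],1),'M',np.round(s['wrist_torque'],2),'grip',round(s['grip_width'],4))
    for n in('wrist','scene'):
        c,im=shot(n);bs=blobs(masks(im)['blue'],40)
        if not bs: print(n,'no blue');continue
        f=lambda a:G+np.array([ax[0]*np.cos(a),ax[1]*np.cos(a),-np.sin(a)])*(.073-gx)
        m=sum(b[2] for b in bs);vs,us=np.nonzero(m);P=np.c_[us,vs].astype(float)
        g=proj(c,G)[0];d=[]
        for a in np.radians(np.arange(-10,60,1.)):
            t=proj(c,f(a))[0];u=(t-g)/np.linalg.norm(t-g);q=P-g;al=q@u;pe=np.abs(q@np.array([-u[1],u[0]]))
            ok=pe<6;d.append((abs((al[ok].max() if ok.any() else 0)-np.linalg.norm(t-g))+3*(pe[al>20].mean() if (al>20).any() else 9),np.degrees(a)))
        print(n,'pitch best',[(round(x,1),round(y)) for x,y in sorted(d)[:3]])
    return
E
python3 -c "
from tilt import *
tilt(-.095);cv2.imwrite('pics/s4.png',shot('wrist')[1])"
```

```text
pos [ 0.4256 -0.0851  0.0298] F [ 0.5  0.7 -4.6] M [0.01 0.01 0.08] grip 0.0171
wrist pitch best [(np.float64(27.5), 29), (np.float64(29.0), 30), (np.float64(31.6), 28)]
scene pitch best [(np.float64(143.4), 59), (np.float64(148.9), 58), (np.float64(279.7), -3)]
```

View pics/s4.png

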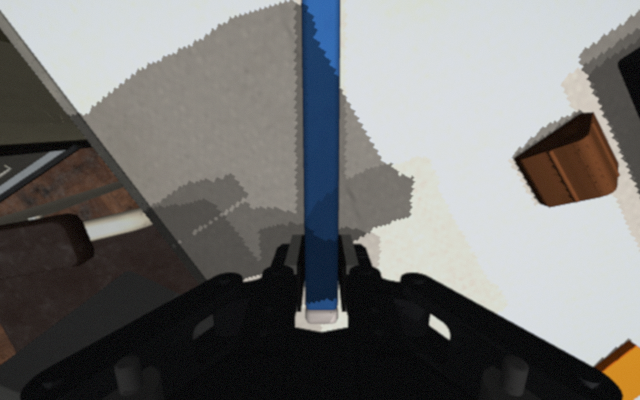

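The bar hangs from the pads with its toe on the table and almost no moment, so it pivots freely. I'll raise the handle along an arc about the toe to about 32°, then grip firmly.

```bash
python3 -m jog '[{"linear":[0.024,0,-0.2],"roll":0},{"linear":[0.032,0,-0.2],"roll":0},{"linear":[0.04,0,-0.2],"roll":0},{"linear":[0.046,0,-0.2],"roll":0},{"linear":[0.054,0,-0.2],"roll":0},{"linear":[0.062,0,-0.2],"roll":0},{"linear":[0.07,0,-0.2],"roll":0},{"linear":[0.078,0,-0.2],"roll":0},{"linear":[0.087,0,-0.2],"roll":0},{"linear":[0.096,0,-0.2],"roll":0},{"linear":[0.106,0,-0.2],"roll":0},{"linear":[0.116,0,-0.2],"roll":0}]'
python3 -m jog '[{"linear":[0,0,0],"roll":0},{"linear":[0,0,0],"roll":0},{"linear":[0,0,0],"roll":0}]' -1 120
python3 -c "
from tilt import *
s=env.observe();print(s['position'],s['wrist_torque'].round(2));move([.4,-.1,.16],-24.2)"
python3 -m jog '[{"linear":[0,0,-0.3],"roll":0},{"linear":[0,0,-0.5],"roll":0},{"linear":[0,0,-0.4],"roll":0},{"linear":[0,0,0],"roll":0},{"linear":[0,0,0],"roll":0}]'
python3 -c "
from tilt import *
s=env.observe();print(s['position'],s['wrist_torque'].round(2));
c,im=shot('scene');cv2.imwrite('pics/s5.png',cv2.resize(im[100:300,180:440],(780,600)))"
```

```text
time_s: 6.12
position: [0.4536, -0.0687, 0.1259]
tool_rot: [[0.867, 0.499, -0.001], [0.499, -0.867, 0.0], [-0.0, -0.001, -1.0]]
ft_force: [0.4, 0.6, -4.0]
grip_width: 0.0172
gripper_force: 19.6
time_s: 6.37
position: [0.4531, -0.0689, 0.125]
tool_rot: [[0.867, 0.499, -0.001], [0.499, -0.867, 0.0], [-0.001, -0.001, -1.0]]
ft_force: [-0.6, -1.5, -4.0]
grip_width: 0.0129
gripper_force: 117.8
[ 0.45311094 -0.06888756  0.12496916] [-0.17  0.22 -0.02]
units [-1.54   0.011 -0.874] roll units 10.83 yaw now 29.94
time_s: 6.78
position: [0.4533, -0.069, 0.1728]
tool_rot: [[0.867, 0.499, -0.0], [0.499, -0.867, -0.0], [-0.0, -0.0, -1.0]]
ft_force: [-0.4, -0.9, -5.1]
grip_width: 0.0128
gripper_force: 118.2
[ 0.45333517 -0.06896909  0.17280891] [-0.24  0.47 -0.01]
```

View pics/s5.png

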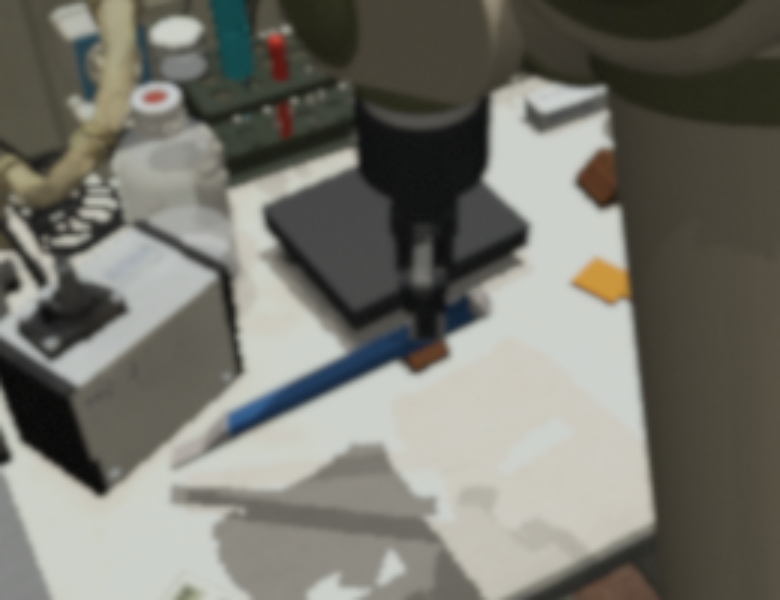

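The bar hangs firmly from the gripper, toe tip at crop (178,463), which is scene (239,254), and handle end at crop (487,303). Next, its pitch.

```bash
cat >> h.py <<'E'
def vplane(c,uv,P,ax):
    """hit ray with vertical plane through P containing horizontal ax -> (along ax, z)"""
    n=np.array([-ax[1],ax[0],0]);o,d=ray(c,uv);t=((P-o)@n)/(d@n);X=o+d*t[:,None]
    return np.c_[(X-P)@np.array([ax[0],ax[1],0]),X[:,2]]
E
python3 -c "
from h import *
s=env.observe();P=s['position'];ax=s['tool_rot'][:,0]
c=optics.calibration('scene')
r=vplane(c,[(239.5,254),(256.7,240),(342,201)],P,ax);print(r.round(4))
d=r[0]-r[2];print(np.degrees(np.arctan2(-d[1],d[0])),np.hypot(*d))
"
```

```text
[[ 0.179   0.0337]
 [ 0.1363  0.0798]
 [-0.0364  0.1914]]
36.20156908575059 0.2669407420328654
```

```bash
python3 -m jog '[{"linear":[-0.3,-0.1,-0.1],"roll":0},{"linear":[-0.5,-0.15,-0.12],"roll":0},{"linear":[-0.6,-0.18,-0.14],"roll":0},{"linear":[-0.6,-0.18,-0.14],"roll":0},{"linear":[-0.5,-0.18,-0.1],"roll":0},{"linear":[-0.4,-0.1,-0.08],"roll":0.3},{"linear":[0,0,0],"roll":0.6},{"linear":[0,0,0],"roll":0.9},{"linear":[0,0,0],"roll":0.9},{"linear":[0,0,0],"roll":0.9},{"linear":[0,0,0],"roll":0.9},{"linear":[0,0,0],"roll":0.9}]'
python3 -m jog '[{"linear":[0,0,0],"roll":0.9},{"linear":[0,0,0],"roll":0.9},{"linear":[0,0,0],"roll":0.9},{"linear":[0,0,0],"roll":0.9},{"linear":[0,0,0],"roll":0.9},{"linear":[0,0,0],"roll":0.6},{"linear":[0,0,0],"roll":0.3},{"linear":[0,0,0],"roll":0.03},{"linear":[0,0,0],"roll":0},{"linear":[0,0,0],"roll":0}]'
python3 - <<'E'
from h import *
move([.335,-.0955,.2],-24.2)
s=env.observe();P=s['position'];ax=s['tool_rot'][:,0];G=P+[0,0,.003]
c,im=shot('scene')
for a in(32,35,38):
    a=np.radians(a);d=np.array([ax[0]*np.cos(a),ax[1]*np.cos(a),-np.sin(a)]);nu=np.array([ax[0]*np.sin(a),ax[1]*np.sin(a),np.cos(a)])
    print(np.degrees(a),proj(c,[G+d*.230-nu*.007,G+d*.168,G-d*.04]).round(1).tolist())
cv2.imwrite('pics/s6.png',cv2.resize(im[120:300,200:440],(800,600)))
w,im=shot('wrist');np.save('w6.npy',im)
E
```

```text
time_s: 7.83
position: [0.3342, -0.0955, 0.1996]
tool_rot: [[0.999, 0.047, -0.002], [0.047, -0.999, 0.001], [-0.002, -0.002, -1.0]]
ft_force: [-0.4, 0.9, -5.6]
grip_width: 0.0132
gripper_force: 118.3
time_s: 8.67
position: [0.3349, -0.0957, 0.2001]
tool_rot: [[0.912, -0.409, -0.001], [-0.409, -0.912, 0.001], [-0.001, -0.0, -1.0]]
ft_force: [-0.2, 0.4, -6.0]
grip_width: 0.0134
gripper_force: 118.2
units [ 0.001 -0.007  0.002] roll units 0.01 yaw now -24.16
32.0 [[325.7, 200.9], [338.7, 200.9], [402.2, 213.2]]
35.0 [[327.5, 205.8], [340.0, 204.6], [401.9, 212.1]]
38.0 [[329.4, 210.6], [341.5, 208.4], [401.5, 210.9]]
```

View pics/s6.png

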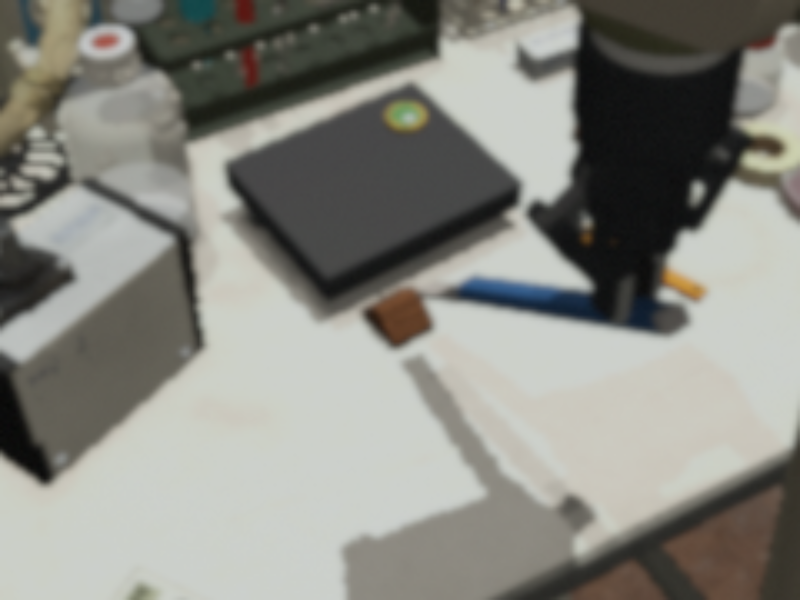

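Pitch is about 36° (blue/steel boundary at scene (338,206)), and the toe is pointing at the gap over the block. I'll slide in along the bar's own axis.

```bash
python3 -m jog '[{"linear":[0.1,0,0.17],"roll":0},{"linear":[0.2,0,0.145],"roll":0},{"linear":[0.25,0,0.18],"roll":0},{"linear":[0.25,0,0.18],"roll":0},{"linear":[0.25,0,0.18],"roll":0},{"linear":[0.25,0,0.18],"roll":0},{"linear":[0.2,0,0.145],"roll":0},{"linear":[0.2,0,0.145],"roll":0},{"linear":[0.1,0,0.075],"roll":0},{"linear":[0.1,0,0.075],"roll":0},{"linear":[0,0,0],"roll":0},{"linear":[0,0,0],"roll":0}]'
python3 - <<'E'
from h import *
s=env.observe();P=s['position'];ax=s['tool_rot'][:,0];G=P+[0,0,.003]
c,im=shot('scene');cv2.imwrite('pics/s7.png',cv2.resize(im[150:240,260:380],(800,600),interpolation=cv2.INTER_CUBIC))
for a in(34,36,38):
    a=np.radians(a);d=np.array([ax[0]*np.cos(a),ax[1]*np.cos(a),-np.sin(a)])
    print(np.degrees(a),((proj(c,[G+d*.230,G+d*.168,G-d*.04])-[260,150])*6.667).round(0).tolist())
b=[b for b in blobs(masks(im)['brown'],25) if 250<b[1][0]<420 and 150<b[1][1]<260];print([(x[1],x[0][4]) for x in b])
E
```

```text
time_s: 9.77
position: [0.4046, -0.1271, 0.1415]
tool_rot: [[0.912, -0.41, -0.0], [-0.41, -0.912, 0.0], [-0.0, -0.0, -1.0]]
ft_force: [0.5, -0.2, -5.1]
grip_width: 0.0129
gripper_force: 118.2
34.0 [[322.0, 339.0], [399.0, 351.0], [736.0, 403.0]]
36.0 [[330.0, 358.0], [404.0, 366.0], [734.0, 399.0]]
38.0 [[337.0, 378.0], [410.0, 381.0], [733.0, 394.0]]
[(array([319.1027027 , 215.37297297]), np.int32(185))]
```

View pics/s7.png

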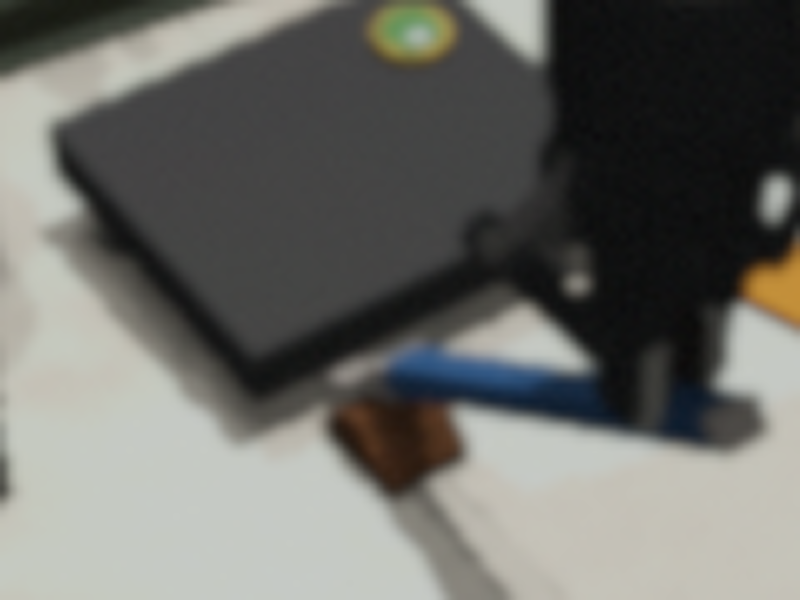

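The bar lies over the block with its toe at the slab's front edge (crop about (330,385)), and the force reading is only the bar's weight. I'll soften the grip and lower it onto table and ridge.

```bash
python3 -m jog '[{"linear":[0,0,0],"roll":0},{"linear":[0,0,0],"roll":0},{"linear":[0,0,0.05],"roll":0},{"linear":[0,0,0.05],"roll":0},{"linear":[0,0,0],"roll":0}]' -1 20
python3 -m jog '[{"linear":[0.0,0,0.06],"roll":0},{"linear":[0.0,0,0.06],"roll":0},{"linear":[0,0,0.06],"roll":0},{"linear":[0,0,0.06],"roll":0},{"linear":[0,0,0.05],"roll":0},{"linear":[0,0,0],"roll":0}]'
cat > look.py <<'E'
from h import *
s=env.observe();P=s['position'];ax=s['tool_rot'][:,0]
print('F',s['ft_force'].round(1),'M',s['wrist_torque'].round(2))
c,im=shot('scene');np.save('last.npy',im)
bs=[b for b in blobs(masks(im)['blue'],60) if 260<b[1][0]<460 and 150<b[1][1]<290]
for b in bs:
    ys,xs=np.nonzero(b[2]);i=xs.argmin();uv=(xs.min(),ys[xs<=xs.min()+1].mean())
    r=vplane(c,[uv],P,ax)[0];g=np.array([0,P[2]+.003]);d=r-g;print('boundary px',uv,'rel',d.round(4),'pitch',np.degrees(np.arctan2(-d[1],d[0])).round(1),'dist(168)',np.hypot(*d).round(4))
h=cv2.cvtColor(im,cv2.COLOR_BGR2HSV);g=cv2.inRange(h,(35,80,60),(85,255,255))
print('brown',[(b[1].round(1),b[0][4]) for b in blobs(masks(im)['brown'],25) if 280<b[1][0]<360 and 180<b[1][1]<250])
e=cv2.inRange(im,(0,0,0),(85,85,85))
gr=cv2.cvtColor(im,cv2.COLOR_BGR2GRAY)
print('slab left corner col 270..:',[int(np.argmax(gr[140:215,u]<110)+140) for u in (272,280,290)],'bottom',[int(140+np.max(np.nonzero(gr[140:212,u]<60)[0],initial=0)) for u in (285,292,298,310)])
E
python3 look.py
```

```text
time_s: 10.23
position: [0.4045, -0.1271, 0.1372]
tool_rot: [[0.912, -0.41, -0.0], [-0.41, -0.912, 0.0], [-0.0, -0.0, -1.0]]
ft_force: [-0.4, -0.1, -5.6]
grip_width: 0.0132
gripper_force: 118.2
time_s: 10.73
position: [0.4046, -0.1271, 0.1256]
tool_rot: [[0.912, -0.41, -0.0], [-0.41, -0.912, 0.0], [-0.0, -0.0, -1.0]]
ft_force: [-0.2, 0.1, -4.1]
grip_width: 0.0131
gripper_force: 118.7
F [-0.2  0.1 -4.1] M [ 0.03  0.13 -0.06]
boundary px (np.int64(317), np.float64(207.0)) rel [ 0.1521 -0.103 ] pitch 34.1 dist(168) 0.1837
brown [(array([318.8, 215.7]), np.int32(168))]
slab left corner col 270..: [140, 140, 140] bottom [196, 204, 210, 204]
```

```bash
python3 -m jog '[{"linear":[0,0,0],"roll":0},{"linear":[0,0,0],"roll":0},{"linear":[0,0,0],"roll":0},{"linear":[0,0,0],"roll":0}]' -0.6 20
python3 look.py
```

```text
time_s: 11.12
position: [0.4048, -0.1272, 0.126]
tool_rot: [[0.912, -0.41, 0.0], [-0.41, -0.912, -0.0], [0.0, 0.0, -1.0]]
ft_force: [-0.3, -0.0, -4.3]
grip_width: 0.0173
gripper_force: 20.6
F [-0.3 -0.  -4.3] M [-0.04 -0.03  0.01]
boundary px (np.int64(317), np.float64(207.4)) rel [ 0.152 -0.105] pitch 34.6 dist(168) 0.1847
brown [(array([318.8, 215.7]), np.int32(169))]
slab left corner col 270..: [140, 140, 140] bottom [196, 203, 210, 204]
```

```bash
python3 -m jog '[{"linear":[-0.06,0,0.09],"roll":0},{"linear":[-0.06,0,0.09],"roll":0},{"linear":[-0.06,0,0.09],"roll":0},{"linear":[-0.055,0,0.092],"roll":0},{"linear":[-0.055,0,0.092],"roll":0},{"linear":[-0.05,0,0.092],"roll":0},{"linear":[0,0,0],"roll":0}]'
python3 look.py
```

```text
time_s: 11.75
position: [0.392, -0.1214, 0.1036]
tool_rot: [[0.912, -0.41, -0.0], [-0.41, -0.912, 0.0], [-0.0, -0.0, -1.0]]
ft_force: [0.2, -0.5, -1.6]
grip_width: 0.0173
gripper_force: 21.2
F [ 0.2 -0.5 -1.6] M [-0.07 -0.31 -0.03]
boundary px (np.int64(318), np.float64(208.0)) rel [ 0.1617 -0.0809] pitch 26.6 dist(168) 0.1808
brown [(array([318.2, 216.2]), np.int32(144))]
slab left corner col 270..: [140, 140, 140] bottom [196, 204, 209, 203]
```

Load on the hand fell from 4.3 to 1.6 N, so the ridge is now carrying and the slab is loading the toe. Levering on along the arc.

```bash
python3 -m jog '[{"linear":[-0.047,0,0.096],"roll":0},{"linear":[-0.047,0,0.096],"roll":0},{"linear":[-0.046,0,0.096],"roll":0},{"linear":[-0.04,0,0.098],"roll":0},{"linear":[-0.04,0,0.098],"roll":0},{"linear":[-0.04,0,0.098],"roll":0},{"linear":[-0.033,0,0.1],"roll":0},{"linear":[-0.033,0,0.1],"roll":0},{"linear":[-0.032,0,0.1],"roll":0},{"linear":[-0.026,0,0.103],"roll":0},{"linear":[-0.026,0,0.103],"roll":0},{"linear":[-0.026,0,0.103],"roll":0}]'
python3 look.py
```

```text
time_s: 12.8
position: [0.3763, -0.1143, 0.056]
tool_rot: [[0.912, -0.41, 0.0], [-0.41, -0.912, 0.0], [-0.0, -0.0, -1.0]]
ft_force: [-2.0, 0.6, 0.8]
grip_width: 0.0169
gripper_force: 21.7
F [-2.   0.6  0.8] M [ 0.13  0.2  -0.03]
boundary px (np.int64(318), np.float64(210.16666666666666)) rel [ 0.1792 -0.0411] pitch 12.9 dist(168) 0.1838
brown [(array([316.6, 216.4]), np.int32(115))]
slab left corner col 270..: [140, 140, 140] bottom [195, 202, 207, 199]
```

```bash
python3 -m jog '[{"linear":[-0.019,0,0.1],"roll":0},{"linear":[-0.019,0,0.104],"roll":0},{"linear":[-0.019,0,0.104],"roll":0},{"linear":[-0.01,0,0.105],"roll":0},{"linear":[-0.01,0,0.105],"roll":0},{"linear":[-0.01,0,0.105],"roll":0},{"linear":[-0.004,0,0.105],"roll":0},{"linear":[-0.004,0,0.105],"roll":0},{"linear":[-0.004,0,0.105],"roll":0},{"linear":[0,0,0.09],"roll":0},{"linear":[0,0,0.06],"roll":0},{"linear":[0,0,0],"roll":0}]'
python3 look.py
```

```text
time_s: 13.85
position: [0.3728, -0.1129, 0.0125]
tool_rot: [[0.912, -0.41, -0.0], [-0.41, -0.912, 0.0], [-0.0, -0.0, -1.0]]
ft_force: [-1.8, 2.4, 1.1]
grip_width: 0.0171
gripper_force: 22.0
F [-1.8  2.4  1.1] M [0.11 0.16 0.03]
boundary px (np.int64(319), np.float64(212.0)) rel [ 0.1789 -0.0005] pitch 0.2 dist(168) 0.1789
brown [(array([316.1, 216.4]), np.int32(105))]
slab left corner col 270..: [140, 140, 140] bottom [194, 200, 204, 197]
```

```bash
python3 -m jog '[{"linear":[0,0,0.05],"roll":0},{"linear":[0,0,0.04],"roll":0},{"linear":[0,0,0.03],"roll":0},{"linear":[0,0,0],"roll":0},{"linear":[0,0,0],"roll":0}]'; python3 look.py
```

```text
time_s: 14.32
position: [0.3736, -0.1132, 0.0097]
tool_rot: [[0.912, -0.41, 0.003], [-0.41, -0.912, -0.002], [0.004, 0.001, -1.0]]
ft_force: [-4.5, 3.3, 30.0]
grip_width: 0.0173
gripper_force: 27.4
F [-4.5  3.3 30. ] M [0.67 0.57 0.01]
boundary px (np.int64(319), np.float64(212.0)) rel [0.178  0.0023] pitch -0.8 dist(168) 0.178
brown [(array([316.1, 216.4]), np.int32(103))]
slab left corner col 270..: [140, 140, 140] bottom [194, 200, 204, 197]
```

The handle end is on the worktop. Relieve the press, open, and go up.

```bash
python3 -m jog '[{"linear":[0,0,-0.04],"roll":0},{"linear":[0,0,-0.02],"roll":0},{"linear":[0,0,0],"roll":0}]'
python3 -m jog '[{"linear":[0,0,0],"roll":0},{"linear":[0,0,0],"roll":0},{"linear":[0,0,0],"roll":0},{"linear":[0,0,0],"roll":0},{"linear":[0,0,-0.3],"roll":0},{"linear":[0,0,-0.6],"roll":0},{"linear":[0,0,-0.9],"roll":0},{"linear":[0,0,-0.6],"roll":0},{"linear":[0,0,0],"roll":0}]' -0.1 20
python3 look.py; python3 - <<'E'
from h import *
for n in('wrist','top'):
    c,im=shot(n);cv2.imwrite(f'pics/{n}8.png',im);np.save(f'{n}8.npy',im);np.save(f'{n}8T.npy',c['T'])
print(env.observe()['q'].round(1))
move([.37,-.32,.1],-9.5)
E
```

```text
time_s: 14.62
position: [0.3735, -0.1133, 0.0108]
tool_rot: [[0.912, -0.41, 0.002], [-0.41, -0.912, -0.001], [0.002, 0.0, -1.0]]
ft_force: [1.9, -0.2, 0.5]
grip_width: 0.0169
gripper_force: 24.0
time_s: 15.37
position: [0.3743, -0.1137, 0.1101]
tool_rot: [[0.912, -0.41, 0.006], [-0.41, -0.912, -0.004], [0.008, 0.001, -1.0]]
ft_force: [0.1, -1.1, -0.3]
grip_width: 0.0384
gripper_force: 0.0
F [ 0.1 -1.1 -0.3] M [-0.   -0.04  0.  ]
boundary px (np.int64(319), np.float64(212.0)) rel [ 0.1774 -0.0984] pitch 29.0 dist(168) 0.2029
brown [(array([316. , 216.2]), np.int32(102))]
slab left corner col 270..: [140, 140, 140] bottom [193, 200, 203, 197]
[-34.4  15.3 109.5  -0.   55.3  79.8]
units [2.07  4.754 0.15 ] roll units -2.94 yaw now -24.21
```

View pics/wrist8.png

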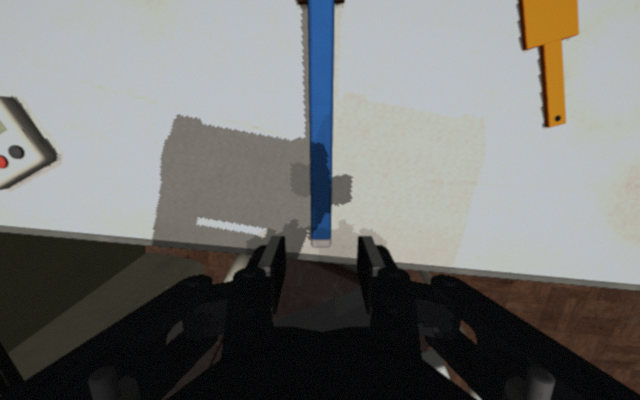

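The bar stays down by itself (handle end at (321,244), on the table), and the packer tab is at (553,100). Ten views are used, so the rest is numeric. Now to the packer tab.

```bash
python3 -m jog '[{"linear":[0.34,0.8,0],"roll":0},{"linear":[0.34,0.8,0],"roll":0},{"linear":[0.34,0.8,0],"roll":0},{"linear":[0.34,0.8,0],"roll":0},{"linear":[0.33,0.8,0],"roll":0},{"linear":[0.33,0.81,0],"roll":0},{"linear":[0,0,0.3],"roll":-1},{"linear":[0,0,0.3],"roll":-1},{"linear":[0,0,0],"roll":-0.98},{"linear":[0,0,0],"roll":0},{"linear":[0,0,0],"roll":0}]' -0.3
cat > pk.py <<'E'
from h import *
def pk(c,im,z=.006):
    b=max(blobs(masks(im)['orange'],150),key=lambda b:b[0][4])
    cs,_=cv2.findContours(b[2],cv2.RETR_EXTERNAL,cv2.CHAIN_APPROX_NONE);k=max(cs,key=cv2.contourArea)
    ys,xs=np.nonzero(b[2]);return plane(c,np.c_[xs,ys],z)[:,:2],plane(c,k[:,0],z)[:,:2],cv2.approxPolyDP(k,3,True)[:,0]
E
python3 - <<'E'
from pk import *
c,im=shot('wrist');np.save('w9.npy',im)
a,k,q=pk(c,im);print('quad',q.tolist(),plane(c,q,.006)[:,:2].round(4).tolist())
move([.369,-.3222,.003],-9.3)
E
```

```text
time_s: 16.43
position: [0.3673, -0.321, 0.0814]
tool_rot: [[0.986, -0.164, -0.001], [-0.164, -0.986, 0.002], [-0.002, -0.002, -1.0]]
ft_force: [0.5, -0.6, 0.1]
grip_width: 0.03
gripper_force: 0.0
quad [[296, 83], [297, 144], [314, 146], [317, 225], [330, 225], [331, 145], [348, 143], [349, 84]] [[0.463, -0.3199], [0.421, -0.3126], [0.4175, -0.3249], [0.3551, -0.3166], [0.3534, -0.3269], [0.4161, -0.3376], [0.4155, -0.3504], [0.4561, -0.3569]]
units [0.044 0.021 1.971] roll units -0.03 yaw now -9.46
```

```bash
python3 -m jog '[{"linear":[0.0,0.06,0.5],"roll":-0.05},{"linear":[0,0,0.6],"roll":0},{"linear":[0,0,0.5],"roll":0},{"linear":[0,0,0.25],"roll":0},{"linear":[0,0,0.1],"roll":0},{"linear":[0,0,0],"roll":0},{"linear":[0,0,0],"roll":0}]'
python3 -m jog '[{"linear":[0,0,0],"roll":0},{"linear":[0,0,0],"roll":0},{"linear":[0,0,0],"roll":0},{"linear":[0,0,0],"roll":0},{"linear":[0,0,0],"roll":0}]' -1 30
```

```text
time_s: 17.07
position: [0.3674, -0.324, 0.005]
tool_rot: [[0.987, -0.158, 0.0], [-0.158, -0.987, -0.001], [0.0, 0.0, -1.0]]
ft_force: [-0.2, 0.3, 0.2]
grip_width: 0.0303
gripper_force: 0.0
time_s: 17.48
position: [0.3675, -0.3241, 0.0053]
tool_rot: [[0.988, -0.158, 0.001], [-0.158, -0.988, -0.001], [0.001, 0.001, -1.0]]
ft_force: [0.4, 0.5, 7.0]
grip_width: 0.0107
gripper_force: 30.2
```

```bash
python3 -m jog '[{"linear":[0,0,-0.1],"roll":0},{"linear":[0,0,-0.2],"roll":0},{"linear":[0,0,-0.1],"roll":0},{"linear":[0,0,0],"roll":0},{"linear":[0,0,0],"roll":0}]'
cat > pkz.py <<'E'
from pk import *
import sys
c,im=shot('wrist');np.save('wl.npy',im);s=env.observe()
a,k,q=pk(c,im,float(sys.argv[1]) if len(sys.argv)>1 else .006);print(s['position'].round(4),s['ft_force'].round(1),'quad px',q.tolist())
P=plane(c,q,float(sys.argv[1]));print(P[:,:2].round(4).tolist())
E
python3 pkz.py .022
```

```text
time_s: 17.9
position: [0.3673, -0.3239, 0.0209]
tool_rot: [[0.988, -0.157, 0.0], [-0.157, -0.988, -0.001], [0.001, 0.001, -1.0]]
ft_force: [-0.4, -0.7, -0.6]
grip_width: 0.0114
gripper_force: 29.2
[ 0.3672 -0.3238  0.0206] [-0.3  1.1 -0.1] quad px [[359, 62], [276, 65], [281, 156], [307, 158], [312, 240], [325, 243], [332, 231], [333, 157], [359, 153]]
[[0.4565, -0.3565], [0.4612, -0.3191], [0.4205, -0.3134], [0.4176, -0.3258], [0.3743, -0.3211], [0.3716, -0.3276], [0.3777, -0.3323], [0.416, -0.3386], [0.4159, -0.3514]]
```

The packer is held level, its centre 72 mm ahead of the tool. I'll rise over the slab front and re-measure the lifted slab before inserting.

```bash
python3 -m jog '[{"linear":[0,0,-0.6],"roll":0},{"linear":[0,0,-0.9],"roll":0},{"linear":[0.3,-0.4,-0.8],"roll":0},{"linear":[0.4,-0.45,-0.75],"roll":0},{"linear":[0.4,-0.5,-0.7],"roll":0},{"linear":[0.4,-0.5,-0.7],"roll":0},{"linear":[0.3,-0.4,-0.7],"roll":0},{"linear":[0.16,-0.19,-0.55],"roll":0},{"linear":[0,0,0],"roll":1},{"linear":[0,0,0],"roll":1},{"linear":[0,0,0],"roll":1},{"linear":[0,0,0],"roll":0.03}]'
python3 -m jog '[{"linear":[0,0,0],"roll":0},{"linear":[0,0,0],"roll":0}]'
cat > slab.py <<'E'
from h import *
def slab(save):
    c,im=shot('wrist');np.save(save+'.npy',im);np.save(save+'T.npy',c['T']);g=cv2.GaussianBlur(cv2.cvtColor(im,cv2.COLOR_BGR2GRAY),(3,3),0).astype(int)
    # print coarse profiles
    return c,im,g
E
python3 - <<'E'
from slab import *
c,im,g=slab('w10');print(env.observe()['position'].round(4))
y=np.radians(-24.2);ex=np.array([np.cos(y),np.sin(y),0]);ey=np.array([-ex[1],ex[0],0])
fe=np.array([.5448,-.2458,.057])
print('pred top front corners px',proj(c,[fe+.09*ey,fe-.09*ey,fe+.15*ex]).round(0).tolist())
for k in(-.07,-.04,-.02,0.0,.02):
    u,v=proj(c,fe+k*ey)[0].round().astype(int);r0=max(0,v-20);print(k,u,r0,g[r0:v+26,u].tolist())
E
```

```text
time_s: 18.95
position: [0.4599, -0.2395, 0.2482]
tool_rot: [[0.911, -0.413, -0.001], [-0.413, -0.911, 0.0], [-0.001, -0.0, -1.0]]
ft_force: [0.1, 0.4, -1.5]
grip_width: 0.0116
gripper_force: 29.4
time_s: 19.12
position: [0.4599, -0.2397, 0.2482]
tool_rot: [[0.913, -0.408, -0.0], [-0.408, -0.913, 0.0], [-0.001, -0.0, -1.0]]
ft_force: [0.7, -0.3, -0.3]
grip_width: 0.0108
gripper_force: 29.4
[ 0.4599 -0.2398  0.2483]
pred top front corners px [[213.0, 111.0], [375.0, 112.0], [290.0, -49.0]]
-0.07 357 92 [138, 137, 138, 138, 138, 138, 138, 137, 137, 138, 138, 138, 138, 138, 138, 138, 138, 138, 138, 138, 137, 136, 137, 137, 137, 136, 137, 137, 137, 137, 137, 137, 138, 137, 137, 137, 137, 137, 137, 137, 137, 137, 137, 137, 137, 137]
-0.04 330 92 [135, 134, 134, 134, 135, 134, 134, 133, 134, 134, 134, 135, 135, 135, 135, 135, 135, 135, 134, 135, 135, 135, 135, 135, 135, 135, 135, 135, 135, 135, 135, 135, 136, 136, 135, 135, 135, 135, 135, 135, 135, 135, 135, 135, 135, 135]
-0.02 312 92 [141, 141, 141, 140, 140, 140, 140, 140, 140, 140, 140, 141, 141, 140, 139, 137, 134, 133, 133, 133, 133, 132, 132, 133, 133, 133, 133, 133, 133, 133, 134, 134, 133, 133, 133, 133, 133, 133, 133, 133, 133, 134, 133, 133, 133, 134]
0.0 294 92 [140, 140, 140, 140, 139, 139, 139, 140, 140, 139, 139, 140, 140, 140, 140, 140, 140, 140, 140, 140, 140, 140, 140, 140, 140, 139, 139, 140, 140, 140, 139, 139, 139, 140, 140, 139, 138, 136, 133, 132, 132, 132, 131, 131, 131, 131]
0.02 276 91 [62, 60, 58, 57, 57, 57, 57, 57, 58, 58, 57, 57, 57, 56, 54, 50, 44, 38, 31, 25, 27, 43, 65, 77, 80, 81, 81, 81, 82, 82, 81, 80, 80, 87, 110, 135, 138, 121, 106, 99, 96, 95, 95, 94, 94, 93]
```

```bash
cat > edges.py <<'E'
from h import *
def sub(p,i,th): return i+(p[i]-th)/(p[i]-p[i+1])   # crossing between i,i+1
def top_front(g,us,r0,r1):
    out=[]
    for u in us:
        p=g[r0:r1,u-1:u+2].mean(1);t=np.median(p[:6]);i=np.argmax(p<.75*t)-1;out.append((u,r0+sub(p,i,.75*t)))
    return out
def side(g,vs,c0,c1): # scanning from bright outside to dark inside (c1 may be < c0)
    st=1 if c1>c0 else -1;out=[]
    for v in vs:
        p=g[v-1:v+2,c0:c1:st].mean(0);
        i=np.argmax(p<100)-1
        if i>=0: out.append((c0+st*sub(p,i,100),v))
    return out
E
python3 - <<'E'
from edges import *
c=optics.calibration('wrist');c['T']=np.load('w10T.npy');g=cv2.cvtColor(np.load('w10.npy'),cv2.COLOR_BGR2GRAY).astype(float)
F_=top_front(g,(255,262,269,276,281),90,125);print(F_)
for v in(10,30,50,70,90):print(v,g[v,196:226:2].astype(int).tolist(),g[v,366:400:2].astype(int).tolist())
print([int(x) for x in g[100,360:390]])
E
```

```text
[(255, np.float64(108.24375)), (262, np.float64(108.15094339622641)), (269, np.float64(108.44767441860465)), (276, np.float64(107.02777777777777)), (281, np.float64(-11.499999999997144))]
10 [165, 180, 182, 184, 146, 54, 56, 55, 55, 54, 54, 53, 55, 54, 54] [59, 59, 62, 59, 58, 57, 143, 182, 182, 183, 184, 183, 184, 184, 183, 183, 183]
30 [183, 183, 183, 180, 180, 112, 53, 57, 56, 55, 56, 55, 57, 55, 55] [64, 64, 65, 64, 62, 64, 142, 177, 186, 186, 185, 185, 184, 185, 185, 185, 185]
50 [184, 183, 185, 186, 183, 180, 85, 56, 56, 57, 58, 57, 59, 57, 55] [66, 67, 66, 69, 66, 85, 181, 185, 185, 179, 158, 169, 171, 184, 185, 187, 185]
70 [185, 185, 185, 185, 182, 184, 162, 64, 57, 55, 56, 58, 58, 58, 58] [69, 68, 68, 69, 65, 93, 182, 187, 187, 186, 186, 186, 186, 186, 186, 186, 187]
90 [185, 184, 185, 187, 186, 185, 188, 143, 56, 55, 58, 60, 58, 59, 59] [66, 65, 67, 68, 60, 133, 185, 186, 187, 187, 186, 186, 186, 187, 187, 186, 187]
[99, 71, 66, 67, 70, 68, 70, 67, 69, 71, 69, 69, 72, 69, 62, 77, 137, 175, 185, 184, 182, 181, 181, 184, 184, 183, 181, 182, 182, 185]
```

```bash
python3 - <<'E'
from h import *
c=optics.calibration('wrist');c['T']=np.load('w10T.npy')
y=np.radians(-24.2);ex=np.array([np.cos(y),np.sin(y)]);ey=np.array([-ex[1],ex[0]])
fe0=np.array([.5448,-.2458])
for zf in(.060,.064,.068):
    sl=(zf-.050)/.15
    F_=[plane(c,(u,108.2),zf)[0][:2] for u in(255,262,269)]
    xs=np.mean([p@ex for p in F_]);
    def edge(uv):
        for _ in range(1):
            out=[]
            for u,v in uv:
                z=zf-.02
                for _ in range(5):
                    p=plane(c,(u,v),z)[0];z=zf-sl*(p[:2]@ex-xs)
                out.append(p)
        return np.array(out)
    L=edge([(205,10),(206.4,30),(207.7,50),(209.2,70),(210.5,90)]);R=edge([(377.8,10),(377.8,30),(376.8,50),(376.6,70),(375.8,90),(375.8,100)])
    yl,yr=L[:,:2]@ey,R[:,:2]@ey
    yaw=[np.degrees(np.polyfit(P[:,:2]@ex,P[:,:2]@ey,1)[0])-24.2 for P in(L,R)]
    yl0=np.polyval(np.polyfit(L[:,:2]@ex,yl,1),xs);yr0=np.polyval(np.polyfit(R[:,:2]@ex,yr,1),xs)
    print(zf,'width',(yl0-yr0).round(4),'yaws',np.round(yaw,1),'top front x rel old edge',(xs-fe0@ex).round(4),'mid y rel',((yl0+yr0)/2-fe0@ey).round(4), 'front yaw check',[ (p@ex).round(4) for p in F_])
E
```

```text
0.06 width 0.1806 yaws [-24.3 -23.4] top front x rel old edge 0.0033 mid y rel -0.0 front yaw check [np.float64(0.601), np.float64(0.601), np.float64(0.601)]
0.064 width 0.1784 yaws [-23.7 -23.7] top front x rel old edge 0.0031 mid y rel -0.0004 front yaw check [np.float64(0.6008), np.float64(0.6008), np.float64(0.6008)]
0.068 width 0.1762 yaws [-23.2 -24. ] top front x rel old edge 0.0029 mid y rel -0.0007 front yaw check [np.float64(0.6006), np.float64(0.6006), np.float64(0.6006)]
```

The lifted slab has yaw -24° and is unshifted laterally, with the foot target at about (0.567,-0.256). Descend 70 mm short, then go in low.

```bash
python3 -m jog '[{"linear":[-0.5,-0.4,0.3],"roll":0},{"linear":[-0.46,-0.33,0.6],"roll":0},{"linear":[0,0,0.8],"roll":0},{"linear":[0,0,0.8],"roll":0},{"linear":[0,0,0.8],"roll":0},{"linear":[0,0,0.8],"roll":0},{"linear":[0,0,0.7],"roll":0},{"linear":[0,0,0.4],"roll":0},{"linear":[0,0,0.25],"roll":0},{"linear":[0,0,0],"roll":0},{"linear":[0,0,0],"roll":0},{"linear":[0,0,0],"roll":0}]'
python3 pkz.py .032; python3 -c "
from h import *
move([.5008,-.2261,.0085],-24.1)
y=np.radians(-24.1);ex=np.array([np.cos(y),np.sin(y),0]);ey=np.array([-ex[1],ex[0],0])
"
```

```text
time_s: 20.17
position: [0.4373, -0.1977, 0.0312]
tool_rot: [[0.912, -0.41, 0.001], [-0.41, -0.912, -0.001], [0.001, 0.0, -1.0]]
ft_force: [1.3, -0.1, 0.1]
grip_width: 0.0108
gripper_force: 29.4
[ 0.4374 -0.1977  0.0314] [ 0.2  0.  -0.3] quad px [[359, 62], [276, 65], [280, 155], [306, 158], [313, 244], [330, 244], [333, 157], [358, 155]]
[[0.5152, -0.2526], [0.5295, -0.2177], [0.4923, -0.2013], [0.4857, -0.2123], [0.4427, -0.1964], [0.4389, -0.2047], [0.4807, -0.2247], [0.4766, -0.2363]]
units [ 1.737 -0.003  0.575] roll units -0.02 yaw now -24.18
```

```bash
python3 -m jog '[{"linear":[0,0,0.3],"roll":0},{"linear":[0,0,0.2],"roll":0},{"linear":[0.1,0,0.07],"roll":0},{"linear":[0.2,0,0],"roll":0},{"linear":[0.25,0,0],"roll":0},{"linear":[0.25,0,0],"roll":0},{"linear":[0.25,0,0],"roll":0},{"linear":[0.25,0,0],"roll":0},{"linear":[0.2,0,0],"roll":0},{"linear":[0.15,0,0],"roll":0},{"linear":[0.09,0,0],"roll":0},{"linear":[0,0,0],"roll":0}]'
python3 -m jog '[{"linear":[0,0,0],"roll":0},{"linear":[0,0,0],"roll":0}]'
python3 -c "
from h import *
move([.5008,-.2261,.0055],-24.1)"
```

```text
time_s: 21.22
position: [0.501, -0.2262, 0.0078]
tool_rot: [[0.912, -0.41, 0.0], [-0.41, -0.912, -0.0], [0.001, 0.0, -1.0]]
ft_force: [-0.5, 0.4, -0.4]
grip_width: 0.0113
gripper_force: 29.4
time_s: 21.38
position: [0.5001, -0.2257, 0.0077]
tool_rot: [[0.912, -0.41, -0.0], [-0.41, -0.912, 0.0], [-0.001, -0.0, -1.0]]
ft_force: [-0.3, 0.9, -0.0]
grip_width: 0.011
gripper_force: 29.4
units [0.021 0.002 0.056] roll units -0.02 yaw now -24.2
```

```bash
python3 -m jog '[{"linear":[0.02,0,0.03],"roll":0},{"linear":[0,0,0.02],"roll":0},{"linear":[0,0,0],"roll":0},{"linear":[0,0,0],"roll":0}]'
python3 -m jog '[{"linear":[0,0,0],"roll":0},{"linear":[0,0,0],"roll":0},{"linear":[0,0,0],"roll":0},{"linear":[0,0,-0.3],"roll":0},{"linear":[0,0,-0.4],"roll":0},{"linear":[-0.2,0,-0.6],"roll":0},{"linear":[-0.7,0,-0.7],"roll":0},{"linear":[-0.8,0,-0.3],"roll":0},{"linear":[-0.5,0,0],"roll":0},{"linear":[0,0,0],"roll":0},{"linear":[0,0,0],"roll":0}]' -0.4
python3 pkz.py .006; python3 look.py
```

```text
time_s: 21.72
position: [0.501, -0.2262, 0.0057]
tool_rot: [[0.912, -0.41, -0.0], [-0.41, -0.912, 0.0], [-0.0, -0.0, -1.0]]
ft_force: [0.7, -0.6, -0.2]
grip_width: 0.0107
gripper_force: 29.6
time_s: 22.63
position: [0.4207, -0.1901, 0.0982]
tool_rot: [[0.912, -0.41, 0.001], [-0.41, -0.912, -0.001], [0.001, 0.0, -1.0]]
ft_force: [0.2, -0.0, -1.1]
grip_width: 0.0254
gripper_force: 0.0
[ 0.4213 -0.1905  0.0979] [0.9 0.7 0.7] quad px [[325, 21], [311, 25], [314, 114], [329, 113], [329, 23]]
[[0.5457, -0.2507], [0.5475, -0.2403], [0.4901, -0.2164], [0.486, -0.2275], [0.5433, -0.2528]]
F [0.9 0.7 0.7] M [0.02 0.04 0.04]
boundary px (np.int64(319), np.float64(212.0)) rel [ 0.1808 -0.1816] pitch 45.1 dist(168) 0.2563
brown [(array([323.7, 195.8]), np.int32(135)), (array([316.1, 216.3]), np.int32(104))]
slab left corner col 270..: [140, 140, 140] bottom [194, 200, 204, 197]
```

The packer is in place, tab end at about (0.488,-0.222). Back to the bar handle.

```bash
python3 -m jog '[{"linear":[-0.5,-0.3,0],"roll":0},{"linear":[-0.7,-0.5,0],"roll":0},{"linear":[-0.5,-0.35,0],"roll":0},{"linear":[-0.18,-0.12,0.2],"roll":0},{"linear":[0,0,0.5],"roll":0},{"linear":[0,0,0.5],"roll":0},{"linear":[0,0,0.5],"roll":0},{"linear":[0,0,0.3],"roll":0},{"linear":[0,0,0.14],"roll":0},{"linear":[0,0,0],"roll":0},{"linear":[0,0,0],"roll":0}]' -0.1
python3 -c "
from h import *
move([.3735,-.1133,.0108],-24.2)
c,im=shot('wrist');b=max(blobs(masks(im)['blue'],200),key=lambda b:b[0][4]);ys,xs=np.nonzero(b[2]);s=env.observe();T=s['position'];R=s['tool_rot']
for v in(40,80,120,160):
    x=xs[ys==v];print(v,x.min(),x.max(),((plane(c,((x.min()+x.max())/2,v),.03)[0]-T)@R*1e3).round(1)) if len(x) else 0
"
```

```text
time_s: 23.65
position: [0.3736, -0.1132, 0.0121]
tool_rot: [[0.912, -0.41, -0.0], [-0.41, -0.912, 0.0], [-0.0, -0.0, -1.0]]
ft_force: [-0.2, 0.4, 0.0]
grip_width: 0.0386
gripper_force: 0.0
units [-0.002  0.003  0.034] roll units -0.0 yaw now -24.2
40 300 342 [ 98.    0.9 -17.4]
80 301 341 [ 83.5   0.9 -17.4]
120 302 340 [ 67.9   0.9 -17.5]
160 302 339 [ 51.2   0.7 -17.5]
```

```bash
python3 -m jog '[{"linear":[0,0,0],"roll":0},{"linear":[0,0,0],"roll":0},{"linear":[0,0,0],"roll":0},{"linear":[0,0,0],"roll":0},{"linear":[0,0,0],"roll":0}]' -1 20
python3 -m jog '[{"linear":[0,0,-0.05],"roll":0},{"linear":[0,0,-0.08],"roll":0},{"linear":[0,0,-0.08],"roll":0},{"linear":[0.003,0,-0.08],"roll":0},{"linear":[0.003,0,-0.08],"roll":0},{"linear":[0.004,0,-0.08],"roll":0},{"linear":[0.006,0,-0.08],"roll":0},{"linear":[0.008,0,-0.08],"roll":0},{"linear":[0.008,0,-0.08],"roll":0},{"linear":[0.01,0,-0.08],"roll":0},{"linear":[0.012,0,-0.08],"roll":0},{"linear":[0.014,0,-0.08],"roll":0}]'
python3 look.py
```

```text
time_s: 24.12
position: [0.3735, -0.1132, 0.0124]
tool_rot: [[0.912, -0.41, 0.001], [-0.41, -0.912, -0.001], [0.001, 0.0, -1.0]]
ft_force: [1.5, 0.1, -0.0]
grip_width: 0.0172
gripper_force: 26.0
time_s: 25.12
position: [0.3755, -0.114, 0.0496]
tool_rot: [[0.912, -0.41, -0.0], [-0.41, -0.912, 0.0], [-0.0, -0.0, -1.0]]
ft_force: [2.9, -0.0, -3.0]
grip_width: 0.0172
gripper_force: 25.2
F [ 2.9 -0.  -3. ] M [-0.03 -0.16  0.04]
boundary px (np.int64(319), np.float64(210.5)) rel [ 0.1757 -0.0321] pitch 10.4 dist(168) 0.1786
brown [(array([324.8, 196.6]), np.int32(108)), (array([316.6, 216.4]), np.int32(117))]
slab left corner col 270..: [140, 140, 140] bottom [195, 202, 207, 200]
```

```bash
python3 -m jog '[{"linear":[0.016,0,-0.08],"roll":0},{"linear":[0.016,0,-0.08],"roll":0},{"linear":[0.018,0,-0.08],"roll":0},{"linear":[0.018,0,-0.08],"roll":0},{"linear":[0.02,0,-0.08],"roll":0},{"linear":[0.022,0,-0.08],"roll":0},{"linear":[0.024,0,-0.08],"roll":0},{"linear":[0.026,0,-0.08],"roll":0},{"linear":[0.028,0,-0.08],"roll":0},{"linear":[0.03,0,-0.08],"roll":0},{"linear":[0,0,0],"roll":0}]'
python3 look.py
```

```text
time_s: 26.08
position: [0.3837, -0.1177, 0.0818]
tool_rot: [[0.912, -0.41, 0.0], [-0.41, -0.912, -0.0], [0.0, 0.0, -1.0]]
ft_force: [0.8, 0.1, -4.6]
grip_width: 0.0171
gripper_force: 24.4
F [ 0.8  0.1 -4.6] M [ 0.11  0.07 -0.01]
boundary px (np.int64(318), np.float64(209.5)) rel [ 0.171  -0.0645] pitch 20.7 dist(168) 0.1827
brown [(array([325.2, 197. ]), np.int32(92)), (array([317.5, 216.5]), np.int32(129))]
slab left corner col 270..: [140, 140, 140] bottom [196, 203, 208, 201]
```

The slab has settled onto the packer. Tip the toe further down for clearance, grip firmly, then draw the bar out along its axis.

```bash
python3 -m jog '[{"linear":[0.035,0,-0.1],"roll":0},{"linear":[0.04,0,-0.1],"roll":0},{"linear":[0.044,0,-0.1],"roll":0},{"linear":[0.048,0,-0.1],"roll":0},{"linear":[0.05,0,-0.1],"roll":0},{"linear":[0.053,0,-0.1],"roll":0},{"linear":[0.056,0,-0.1],"roll":0},{"linear":[0.06,0,-0.1],"roll":0},{"linear":[0,0,0],"roll":0}]'
python3 look.py
python3 -m jog '[{"linear":[0,0,0],"roll":0},{"linear":[0,0,0],"roll":0},{"linear":[0,0,0],"roll":0},{"linear":[0,0,0],"roll":0}]' -1 120
python3 look.py
```

```text
time_s: 26.88
position: [0.3983, -0.1244, 0.1141]
tool_rot: [[0.912, -0.41, 0.001], [-0.41, -0.912, -0.001], [0.002, 0.0, -1.0]]
ft_force: [0.8, -0.5, -4.6]
grip_width: 0.0172
gripper_force: 23.2
F [ 0.8 -0.5 -4.6] M [-0.    0.02  0.03]
boundary px (np.int64(318), np.float64(208.0)) rel [ 0.1549 -0.0917] pitch 30.6 dist(168) 0.18
brown [(array([325.4, 197.1]), np.int32(97)), (array([318.7, 216.2]), np.int32(158))]
slab left corner col 270..: [140, 140, 140] bottom [195, 203, 208, 203]
time_s: 27.27
position: [0.3977, -0.124, 0.1132]
tool_rot: [[0.912, -0.41, -0.0], [-0.41, -0.912, 0.0], [-0.0, -0.0, -1.0]]
ft_force: [1.8, 0.0, -4.1]
grip_width: 0.0134
gripper_force: 117.8
F [ 1.8  0.  -4.1] M [-0.05 -0.18  0.01]
boundary px (np.int64(318), np.float64(208.0)) rel [ 0.1555 -0.0907] pitch 30.3 dist(168) 0.18
brown [(array([325.9, 197.1]), np.int32(101)), (array([318.6, 216.2]), np.int32(159))]
slab left corner col 270..: [140, 140, 140] bottom [196, 203, 208, 203]
```

```bash
python3 -m jog '[{"linear":[0,0,-0.05],"roll":0},{"linear":[0,0,-0.05],"roll":0},{"linear":[0,0,0],"roll":0},{"linear":[0,0,0],"roll":0}]'
python3 look.py
```

```text
time_s: 27.65
position: [0.3974, -0.1238, 0.1174]
tool_rot: [[0.912, -0.41, -0.001], [-0.41, -0.912, 0.0], [-0.001, -0.0, -1.0]]
ft_force: [-0.2, -0.1, -4.9]
grip_width: 0.0136
gripper_force: 117.8
F [-0.2 -0.1 -4.9] M [ 0.09  0.23 -0.05]
boundary px (np.int64(318), np.float64(208.4)) rel [ 0.1559 -0.0961] pitch 31.7 dist(168) 0.1831
brown [(array([325.1, 197.2]), np.int32(95)), (array([318.9, 216.3]), np.int32(155))]
slab left corner col 270..: [140, 140, 140] bottom [195, 203, 208, 203]
```

```bash
python3 -m jog '[{"linear":[-0.02,0,-0.06],"roll":0},{"linear":[-0.05,0,-0.06],"roll":0},{"linear":[-0.1,0,-0.09],"roll":0},{"linear":[-0.15,0,-0.12],"roll":0},{"linear":[0,0,0],"roll":0}]'
python3 look.py
```

```text
time_s: 28.12
position: [0.3849, -0.1181, 0.1312]
tool_rot: [[0.912, -0.41, -0.0], [-0.41, -0.912, 0.0], [-0.0, 0.0, -1.0]]
ft_force: [0.4, -0.4, -5.7]
grip_width: 0.0133
gripper_force: 117.9
F [ 0.4 -0.4 -5.7] M [0.17 0.31 0.02]
boundary px (np.int64(322), np.float64(209.0)) rel [ 0.1522 -0.0977] pitch 32.7 dist(168) 0.1809
brown [(array([325.1, 197. ]), np.int32(90)), (array([319.1, 216.3]), np.int32(160))]
slab left corner col 270..: [140, 140, 140] bottom [195, 202, 208, 202]
```

```bash
python3 -m jog '[{"linear":[-0.2,0,-0.16],"roll":0},{"linear":[-0.3,0,-0.26],"roll":0},{"linear":[-0.35,0,-0.3],"roll":0},{"linear":[-0.35,0,-0.35],"roll":0},{"linear":[-0.2,0,-0.4],"roll":0},{"linear":[0,0,-0.2],"roll":-0.3},{"linear":[0,0,0],"roll":-0.6},{"linear":[0,0,0],"roll":-0.9},{"linear":[0,0,0],"roll":-0.9},{"linear":[0,0,0],"roll":-0.9},{"linear":[0,0,0],"roll":-0.9},{"linear":[0,0,0],"roll":-0.9}]'
python3 -m jog '[{"linear":[0,0,0],"roll":-0.9},{"linear":[0,0,0],"roll":-0.9},{"linear":[0,0,0],"roll":-0.9},{"linear":[0,0,0],"roll":-0.9},{"linear":[0,0,0],"roll":-0.9},{"linear":[0,0,0],"roll":-0.6},{"linear":[0,0,0],"roll":-0.3},{"linear":[0,0,0],"roll":0},{"linear":[0,0,0],"roll":0}]'
python3 -c "
from h import *
move([.4606,-.0675,.16],30)"; python3 look.py
```

```text
time_s: 29.17
position: [0.3343, -0.0955, 0.1975]
tool_rot: [[0.999, 0.053, -0.0], [0.053, -0.999, -0.0], [-0.0, 0.0, -1.0]]
ft_force: [0.5, 0.1, -6.5]
grip_width: 0.0135
gripper_force: 118.1
time_s: 29.92
position: [0.3346, -0.0957, 0.1975]
tool_rot: [[0.868, 0.496, 0.0], [0.496, -0.868, -0.0], [-0.0, 0.0, -1.0]]
ft_force: [-0.6, 0.2, -5.7]
grip_width: 0.0138
gripper_force: 118.1
units [3.086 0.951 0.938] roll units -0.05 yaw now 29.75
F [-0.6  0.2 -5.7] M [-0.21  0.36  0.02]
boundary px (np.int64(309), np.float64(241.73333333333332)) rel [ 0.1421 -0.0838] pitch 30.5 dist(168) 0.1649
brown [(array([325. , 197.1]), np.int32(91)), (array([319.8, 215.2]), np.int32(189))]
slab left corner col 270..: [140, 140, 140] bottom [195, 202, 207, 202]
```

```bash
python3 -m jog '[{"linear":[0.4,0.12,0.1],"roll":0},{"linear":[0.6,0.18,0.14],"roll":0},{"linear":[0.7,0.22,0.2],"roll":0},{"linear":[0.7,0.22,0.2],"roll":0},{"linear":[0.45,0.14,0.2],"roll":0},{"linear":[0.23,0.07,0.1],"roll":0},{"linear":[0,0,0.25],"roll":0},{"linear":[0,0,0.25],"roll":0},{"linear":[0,0,0.2],"roll":0},{"linear":[0,0,0.1],"roll":0},{"linear":[0,0,0.05],"roll":0},{"linear":[0,0,0],"roll":0}]'
python3 look.py
```

```text
time_s: 30.97
position: [0.4605, -0.0677, 0.1257]
tool_rot: [[0.868, 0.497, -0.0], [0.497, -0.868, 0.0], [-0.0, -0.0, -1.0]]
ft_force: [-0.1, -0.3, -6.2]
grip_width: 0.0134
gripper_force: 118.0
F [-0.1 -0.3 -6.2] M [-0.26  0.37 -0.01]
boundary px (np.int64(252), np.float64(249.75)) rel [ 0.1442 -0.0846] pitch 30.4 dist(168) 0.1672
brown [(array([328.8, 196.3]), np.int32(54)), (array([325.4, 213.9]), np.int32(29))]
slab left corner col 270..: [140, 140, 140] bottom [195, 203, 208, 208]
```

```bash
python3 -m jog '[{"linear":[0,0,0.05],"roll":0},{"linear":[0,0,0.04],"roll":0},{"linear":[0,0,0.03],"roll":0},{"linear":[0,0,0],"roll":0}]'
python3 -m jog '[{"linear":[0,0,0],"roll":0},{"linear":[0,0,0],"roll":0},{"linear":[0,0,0],"roll":0}]' -0.6 20
python3 -m jog '[{"linear":[-0.11,0,0.2],"roll":0},{"linear":[-0.1,0,0.2],"roll":0},{"linear":[-0.092,0,0.2],"roll":0},{"linear":[-0.083,0,0.2],"roll":0},{"linear":[-0.075,0,0.2],"roll":0},{"linear":[-0.066,0,0.2],"roll":0},{"linear":[-0.058,0,0.2],"roll":0},{"linear":[-0.05,0,0.2],"roll":0},{"linear":[-0.042,0,0.2],"roll":0},{"linear":[-0.035,0,0.2],"roll":0},{"linear":[-0.027,0,0.2],"roll":0},{"linear":[-0.02,0,0.15],"roll":0}]'
```

```text
time_s: 31.35
position: [0.4606, -0.0675, 0.1208]
tool_rot: [[0.868, 0.497, -0.0], [0.497, -0.868, 0.0], [-0.0, -0.0, -1.0]]
ft_force: [-0.9, -0.6, -6.9]
grip_width: 0.0132
gripper_force: 118.2
time_s: 31.6
position: [0.4609, -0.0676, 0.1211]
tool_rot: [[0.868, 0.497, 0.001], [0.497, -0.868, -0.0], [0.001, 0.0, -1.0]]
ft_force: [-0.2, 0.1, -3.8]
grip_width: 0.0171
gripper_force: 21.5
time_s: 32.6
position: [0.4344, -0.0827, 0.0263]
tool_rot: [[0.868, 0.497, 0.0], [0.497, -0.868, -0.0], [0.0, 0.0, -1.0]]
ft_force: [-1.7, -1.0, -3.4]
grip_width: 0.0173
gripper_force: 21.1
```

Continue down gently until the bar rests flat, then release and rise.

```bash
python3 -m jog '[{"linear":[-0.012,0,0.15],"roll":0},{"linear":[-0.008,0,0.12],"roll":0},{"linear":[-0.004,0,0.1],"roll":0},{"linear":[0,0,0.06],"roll":0},{"linear":[0,0,0.02],"roll":0},{"linear":[0,0,0],"roll":0},{"linear":[0,0,0],"roll":0}]'
python3 -c "
from rig import env
print(env.observe()['wrist_torque'])"
```

```text
time_s: 33.18
position: [0.4336, -0.0831, 0.0091]
tool_rot: [[0.868, 0.497, 0.0], [0.497, -0.868, -0.0], [0.0, 0.0, -1.0]]
ft_force: [-2.1, -1.2, -2.6]
grip_width: 0.0173
gripper_force: 21.0
[-0.11139888  0.28544256  0.04405978]
```

```bash
python3 -m jog '[{"linear":[0,0,0.04],"roll":0},{"linear":[0,0,0.03],"roll":0},{"linear":[0,0,0],"roll":0},{"linear":[0,0,0],"roll":0}]'
```

```text
time_s: 33.52
position: [0.4339, -0.0831, 0.0076]
tool_rot: [[0.868, 0.497, 0.002], [0.497, -0.868, -0.001], [0.001, 0.002, -1.0]]
ft_force: [-6.9, 2.0, 20.4]
grip_width: 0.0172
gripper_force: 23.8
```

```bash
python3 -m jog '[{"linear":[0,0,-0.03],"roll":0},{"linear":[0,0,-0.01],"roll":0},{"linear":[0,0,0],"roll":0}]'
python3 -m jog '[{"linear":[0,0,0],"roll":0},{"linear":[0,0,0],"roll":0},{"linear":[0,0,0],"roll":0},{"linear":[0,0,0],"roll":0},{"linear":[0,0,-0.4],"roll":0},{"linear":[0,0,-0.8],"roll":0},{"linear":[0,0,-0.9],"roll":0},{"linear":[0,0,-0.9],"roll":0},{"linear":[0,0,-0.9],"roll":0},{"linear":[0,0,-0.9],"roll":0},{"linear":[0,0,-0.9],"roll":0},{"linear":[0,0,-0.9],"roll":0}]' 0
python3 -m jog '[{"linear":[-0.09,0.94,-0.1],"roll":0},{"linear":[-0.09,0.94,-0.1],"roll":0},{"linear":[-0.09,0.95,0],"roll":0},{"linear":[-0.08,0.95,0],"roll":0},{"linear":[0,0,0],"roll":1},{"linear":[0,0,0],"roll":1},{"linear":[0,0,0],"roll":1},{"linear":[0,0,0],"roll":1},{"linear":[0,0,0],"roll":1},{"linear":[0,0,0],"roll":1},{"linear":[0,0,0],"roll":1},{"linear":[0,0,0],"roll":1}]' 1
python3 -m jog '[{"linear":[0,0,0],"roll":1},{"linear":[0,0,0],"roll":0.33},{"linear":[0,0,0],"roll":0},{"linear":[0,0,0],"roll":0}]'
python3 - <<'E'
from meas import *
from edges import *
c,im=shot('wrist');np.save('w20.npy',im);np.save('w20T.npy',c['T']);print(env.observe()['position'].round(4))
c1=dict(c);c1['T']=np.load('w1T.npy')
f=feats(im);print('blue',cv2.boxPoints(f['blue']).round(1).tolist())
q=cv2.approxPolyDP(f['orange'],2,True)[:,0];print('orange',q.tolist(),plane(c,q,.006)[:,:2].round(4).tolist())
for b in f['brown'][:3]:print('brown',b[0].round(1),np.round(b[1][1],1),plane(c,b[0],.02)[0].round(4))
g=cv2.cvtColor(im,cv2.COLOR_BGR2GRAY).astype(float);g1=cv2.cvtColor(np.load('w1.npy'),cv2.COLOR_BGR2GRAY).astype(float)
for G in(g1,g):
    print('L',[x[0].round(1) for x in side(G,(30,60,90),240,285)],'R',[x[0].round(1) for x in side(G,(30,60,90),440,390)])
    print('front',[(u,(120+np.argmax(G[120:170,u]>100))) for u in(330,345,360,385)])
    print('rear?',[(u,int(np.argmax(G[0:40,u]<90))) for u in(300,340,380)],[G[0:12,u].astype(int).tolist() for u in(300,380)])
E
```

```text
time_s: 33.77
position: [0.4339, -0.0831, 0.0078]
tool_rot: [[0.868, 0.497, 0.001], [0.497, -0.868, -0.0], [0.001, 0.001, -1.0]]
ft_force: [0.1, -0.4, -3.2]
grip_width: 0.0173
gripper_force: 21.3
time_s: 34.77
position: [0.433, -0.0828, 0.2737]
tool_rot: [[0.868, 0.497, 0.0], [0.497, -0.868, -0.0], [0.0, 0.0, -1.0]]
ft_force: [0.1, -0.2, -0.5]
grip_width: 0.0428
gripper_force: 0.0
time_s: 35.77
position: [0.4964, -0.2212, 0.2795]
tool_rot: [[0.983, -0.181, -0.0], [-0.181, -0.983, 0.0], [-0.0, -0.0, -1.0]]
ft_force: [0.4, 0.5, 0.2]
grip_width: 0.0856
gripper_force: 0.0
time_s: 36.1
position: [0.4965, -0.2212, 0.2796]
tool_rot: [[0.957, -0.289, -0.0], [-0.289, -0.957, 0.0], [-0.0, -0.0, -1.0]]
ft_force: [-0.4, -0.1, 0.7]
grip_width: 0.0855
gripper_force: 0.0
[ 0.4965 -0.2212  0.2796]
blue [[154.0, 165.10000610351562], [161.60000610351562, 155.8000030517578], [267.70001220703125, 243.0], [260.0, 252.3000030517578]]
orange [[329, 136], [323, 136], [319, 175], [326, 176], [331, 140]] [[0.5408, -0.2477], [0.5433, -0.2395], [0.4913, -0.2177], [0.4869, -0.2272], [0.5346, -0.2488]]
brown [482
[... 188 characters left out ...]
.float64(262.6), np.float64(260.8)] R [np.float64(419.2), np.float64(412.8), np.float64(406.4)]
front [(330, np.int64(138)), (345, np.int64(140)), (360, np.int64(142)), (385, np.int64(145))]
rear? [(300, 0), (340, 4), (380, 10)] [[64, 68, 66, 68, 65, 67, 66, 69, 66, 67, 66, 65], [181, 180, 179, 178, 177, 178, 178, 175, 167, 121, 71, 66]]
L [np.float64(263.4), np.float64(261.5), np.float64(259.6)] R [np.float64(418.0), np.float64(412.2), np.float64(406.3)]
front [(330, np.int64(137)), (345, np.int64(138)), (360, np.int64(140)), (385, np.int64(144))]
rear? [(300, 0), (340, 2), (380, 8)] [[61, 63, 65, 64, 63, 63, 64, 59, 63, 66, 62, 62], [177, 179, 177, 176, 178, 177, 168, 121, 73, 61, 64, 65]]
```

```bash
python3 -c "
from rig import env
print(env.close_job())"
```

```text
the job is handed in; nothing more can be done
None
```

The job is handed in at about 36 s: by the last camera check the slab stands about level on the packer, centred to about 2 mm, and where it was. The bar lies flat and clear of slab and block, and the block has not moved.

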